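Put the sloped display head on its stand and lay the blue tile trivet on it

ROBOT

A 6-joint arm with a two-finger parallel gripper is mounted at the origin on the work surface. World frame = base frame: x ahead of the robot, y to its left, z up, the work surface at z = 0. Lengths are in m, angles in degrees, forces in N, time in s.
With the tool pointing down it reaches from about 0.275 to 0.725 m from the base axis. Payload 5.6 kg.
Tool frame: the origin (TCP) lies on the centre line of the jaws, within the pads' length; the fingertips stand 14 mm ahead of it and the grasp point (between the pads) lies 5 mm behind it (env.tip_extent is the distance from the TCP to the fingertips, in m); x points along the fingers, y is the direction in which the jaws open and shut, and the axes are right-handed (so a half turn about x gives the same grasp; the last joint's range is limited). The gripper opens to 85 mm and grips with 20 to 120 N. Pads are 22 mm wide; open, the fingers measure 114 mm over their backs; the gripper's body (76 mm by 85 mm) begins 54 mm behind the grasp point. The pads swing forward as they close: fully open they stand 13 mm farther back than shut.
Start: joints at [87.754, 14.616, 6.199, 0, -81.583, -16.306], TCP at [0.175, 0.521, 0.245] pointing down, gripper open.
Joint ranges: [-168.99, 168.99], [-69.2, 112.95], [-62.41, 85.93], [-164.36, 98.24], [-168.68, -3.75], [-174.98, 174.98]. Speed limits (degrees/s): [147.25, 147.25, 180, 180, 180, 180].

INTERFACE

Orientations are given as a 3x3 rotation matrix whose columns are the frame's x, y, z axes.
In Python, from station import env gives the robot as it stands.
- The arm moves only by the shell command python3 -m pendant 'ROWS' [FORCE]. ROWS is JSON, a list of rows, each a list of 7 numbers: the shift along the tool's x, y, z in cm, then the turn, a rotation vector about the tool's x, y, z in rad, then the opening, from 0 (shut) to 1 (fully open). A call has 1 to 5 rows; each row is the pose to reach, as a shift and turn from the pose commanded when the call began, along the tool's axes at that moment; what a row does not reach only later rows make up. A row lasts 1/10 s, in which the tool goes at most 50 mm and 8.59 degrees, less where a joint would pass 70% of its speed; a pose out of reach is approached as far as the arm can. A call with a gripper value outside its range is refused whole. The fingers move at their own pace and stop on an object; FORCE is the grip in N (left out, the last holds). Time passes only in rows, so rows that repeat a pose let the fingers close. It gives the time, the measured TCP pose, the force and the opening at its end, in the units of the state.
- env.observe(): the state, without advancing time (a new reading comes with each control period).
- env.capture(name): name is "scene" or "top" or "wrist"; returns the picture (400x640x3 uint8, blue, green, red); there is no depth.
- env.camera_params(name): a dict with "vertical_fov" (degrees; the focal length in pixels is half the picture's height over the tangent of half this angle, whatever the lens; pixels are square), "cx", "cy" (the principal point, pixels), "k1" (the pictures are not rectified: a ray, as slopes to the right and down, at radius r is drawn at 1 + k1 r^2 times it, then the intrinsics apply), "rvec" (rotation vector, rad) and "tvec" (3), from world to camera coordinates, as OpenCV has them. Camera axes: x right, y down, z forward; pixel columns grow to the right and rows downward; lengths in m; the calibration is good to about 2 mm. A picture is of the moment at which its call begins: read the wrist's pose just before it. camera_params takes no time and is no camera call; for the wrist camera it gives the pose at the moment of the call.
- env.sign_off(): hands the job in, once; it reports no verdict.
The state is a dict: "t": time; "q": joint angles; "qvel": joint speeds; "effort": joint torques, N m; "position": TCP position; "eef_rot": TCP orientation; "force": force on the tool from outside, world axes, zero at the start; "moment": the same for the moment, N m; "gripper_width": finger opening in m.
Only numpy, scipy, OpenCV 4.12 (cv2) and the standard library are available. Lean on these libraries where they do the work, as an engineer would, in place of code of your own. Each camera call takes 0.05 s, during which the arm holds its last target.

TASK

Get the counter display ready: fit the wooden display head onto the square post of the green stand, fully home, with its brass lip on the same side as the blue-and-white tile inlay of the stand. Then lay the blue-patterned trivet, picture up, lengthwise and centred on the head's sloped plate with its lower end down at the brass lip, and let go. Do not drop either piece, and leave everything else on the counter where it is.

Things in the scene. Friction and masses are not known exactly. Their poses are not given: they have to be found in the camera images.
- stand: Fixed stand: green base 160 x 120 x 14 mm (x, y, z), green round column 52 mm wide up to a flat shoulder at z = 80 mm, on it a steel post 20 x 20 mm square, sides parallel to x and y, z = 80 to 118 mm (narrower in its top 6 mm). Origin: centre of the base's underside, on the post's axis. z up; +x is its front, the end of the base with the blue-and-white tile inlay (raised 3 mm).
- stand_shoulder (a point): Centre of the flat shoulder at the foot of the square post, 80 mm above the counter; the head's underside rests here.
- head: Loose dark wood head, 0.35 kg. Hub 44 x 44 x 54 mm with a 22.4 mm square bore 42 mm deep from below, sides parallel to x and y. On top a plate 120 x 44 (y) x 8 mm, its centre 66 mm up, sloping 0.3 rad about y: low end with brass lip at +x, high end at -x (top 88 mm). Flat sides y = +-22 mm, to grip from above 30 to 65 mm up. Origin: centre of the hub's underside, on the bore's axis; z up.
- head_lip (a point): Middle of the top edge of the brass lip (44 mm wide, 6 mm thick, standing 12 mm above the plate) across the plate's low end; at (59.2, 0, 64.4) mm in the head's frame.
- head_seat (a point): Point on the sloped plate's top face where the centre of the trivet's underside lies when its end touches the lip; at (0.2, 0, 70.1) mm in the head's frame; axes as the head's (not tilted).
- blue_trivet: Loose cork trivet 110 x 64 x 14 mm (x, y, z), 0.14 kg, blue pattern on a white tile face; lies on one of the two risers, overhanging it by 10 mm on each long side. Origin: centre of its underside; x along its length, z up through the pictured face.
- orange_trivet: Same trivet with an orange pattern, on the other riser; to be left alone.
- riser_a: Pale wooden block 100 x 44 x 24 mm fixed to the counter, carrying the blue trivet lengthwise. Origin: centre of its underside.
- riser_b: The same block, carrying the orange trivet.
- mug: Loose blue ceramic mug, 80 mm wide, 90 mm high; bystander. Origin: centre of its underside.
- bowl: Loose terracotta bowl, 120 mm wide, 50 mm high; bystander. Origin: centre of its underside.
- vase: Loose white vase, 84 mm wide, 145 mm high; bystander. Origin: centre of its underside.
- cork_purse: Loose cork purse 90 x 65 x 24 mm; bystander. Origin: centre of its underside.
- jar: Loose amber glass jar, 70 mm wide, 90 mm high; bystander. Origin: centre of its underside.
Not all that is in view belongs to the job. Leave any red look-alike of the stand alone. What is shaped like the head but turquoise is not meant.

How it is judged (in metres and radians):
On the way, in this order (a step that is already met when the one before it is completed fails the run):
1. the head is on the square post, fully home, lip at the stand's front (horizontal distance between head and stand_shoulder below 0.004 m and z of head in the frame of stand_shoulder between -0.004 and 0.003 m and angle between head's own z axis and vertical below 0.06 rad and angle between the x axis of head and the x axis of stand, either way round below 0.15 rad and x of head_lip in the frame of stand above 0.045 m), for 0.2 s.
2. the blue trivet lies on the sloped plate at the lip (x of blue_trivet in the frame of head_seat between -0.01 and 0.01 m and y of blue_trivet in the frame of head_seat between -0.01 and 0.01 m and z of blue_trivet in the frame of head_seat between -0.006 and 0.006 m and angle between blue_trivet's own z axis and vertical between 0.22 and 0.38 rad and angle between the y axis of blue_trivet and the y axis of head, either way round below 0.15 rad), for 0.2 s.
At the end, for the whole second after the job is handed in: Head home on the post: 4 mm in plan, under 3 mm above the shoulder, tilt under 0.06 rad, lip at the stand's front (0.15 rad). Blue trivet picture up on the slope: within 10 mm of the seat along and across, 6 mm in height, tilt 0.22 to 0.38 rad, y axes within 0.15 rad. Both at rest (all of step 1 and all of step 2 and linear speed of each of blue_trivet, head below 0.02 m/s); the robot touches nothing.
It fails at once if the head is dropped (falls free by more than about 3 cm) (linear speed of head above 0.8 m/s and contact force between the fingers and head below 0.1 N).
It fails at once if the blue trivet is dropped (falls free by more than about 3 cm) (linear speed of blue_trivet above 0.8 m/s and contact force between the fingers and blue_trivet below 0.1 N).
It fails at once if another thing on the counter is moved by more than 25 mm (distance of any of orange_trivet, mug, bowl, vase, cork_purse, jar from where it was at the start of the episode above 0.025 m).
It also fails if it takes over 58 s, if anything falls off the work surface, if the arm or the gripper's body presses on something with over 40 N, if the wrist force passes 120 N, or if a joint passes its speed limit or range.

## Working session

There is one attempt and no reset: what is moved stays moved. The work goes in short steps, Python scripts to look and compute and a shell command to move; the robot and the scene stay as the last step left them, time stands still between calls to the robot, and variables do not carry over. Pictures are saved under pics/ and viewed, and the job is handed in when it is done.

```bash
ls; mkdir -p pics
cat > h.py <<'E'
import numpy as np, cv2
from station import env
def cam(n):
    p=env.camera_params(n); f=200/np.tan(np.radians(p['vertical_fov'])/2)
    R=cv2.Rodrigues(np.array(p['rvec'],float))[0]; t=np.array(p['tvec'],float)
    return p,f,R,t
def unproj(n,u,v,z,c=None):
    p,f,R,t=c or cam(n)
    xd,yd=(u-p['cx'])/f,(v-p['cy'])/f
    x,y=xd,yd
    for _ in range(50):
        s=1+p['k1']*(x*x+y*y); x,y=xd/s,yd/s
    d=R.T@np.array([x,y,1]); o=-R.T@t
    return o+d*(z-o[2])/d[2]
def proj(n,P,c=None):
    p,f,R,t=c or cam(n)
    q=R@np.array(P,float)+t; x,y=q[0]/q[2],q[1]/q[2]; s=1+p['k1']*(x*x+y*y)
    return np.array([p['cx']+f*x*s,p['cy']+f*y*s])
E
python3 - <<'E'
from h import *
print(env.observe())
for n in ("scene","top","wrist"):
    print(n,env.camera_params(n))
    cv2.imwrite(f"pics/{n}0.png",env.capture(n))
E
```

```text
pics
{'t': 0.0, 'q': array([ 8.77550058e+01,  1.46542330e+01,  6.13202998e+00, -2.75699973e-02,
       -8.15843970e+01, -1.63049132e+01]), 'qvel': array([-0.07040151, -0.05910958, -0.03855952, -0.01812384,  0.11409583,
        0.01090575]), 'effort': array([ 4.42813189e-04, -3.86625767e+01,  2.37943178e+01,  5.36536306e+00,
       -6.07266309e-03, -4.18190623e-06]), 'position': array([0.17477726, 0.52099875, 0.24439325]), 'eef_rot': array([[-5.48521280e-04, -3.18197228e-01, -9.48024379e-01],
       [-1.84042910e-03, -9.48022595e-01,  3.18197694e-01],
       [-9.99998156e-01,  1.91930986e-03, -6.56088719e-05]]), 'force': array([-0.54428696, -0.81494947,  0.27651954]), 'moment': array([-0.01415425, -0.01778846,  0.02066972]), 'gripper_width': 0.08504486172461394}
scene {'vertical_fov': 54.672575342077025, 'cx': 322.3238796556382, 'cy': 208.92813236509835, 'k1': -0.024788721861269153, 'rvec': array([ 2.0734671 ,  0.96054063, -0.48474896]), 'tvec': array([-0.27034373, -0.21729863,  1.51633282])}
top {'vertical_fov': 51.1241852897591, 'cx': 321.33323275021655, 'cy': 200.9307959221798, 'k1': -0.04512738602803549, 'rvec': array([ 2.20994737, -2.17847722,  0.05801015]), 'tvec': array([-0.07957538,  0.50993133,  1.29631401])}
wrist {'vertical_fov': 69.14085879684686, 'cx': 315.68699380098195, 'cy': 201.57899418937458, 'k1': 0.00017335352594546646, 'rvec': array([-1.7148166 ,  2.38737651,  0.3652843 ]), 'tvec': array([ 0.54812083, -0.04026253,  0.3802563 ])}
```

View pics/top0.png

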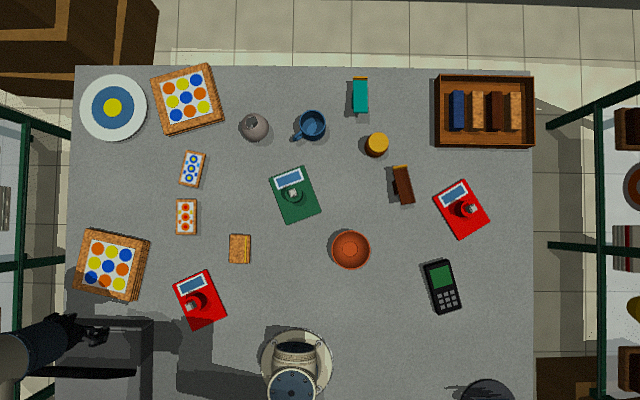

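View pics/scene0.png

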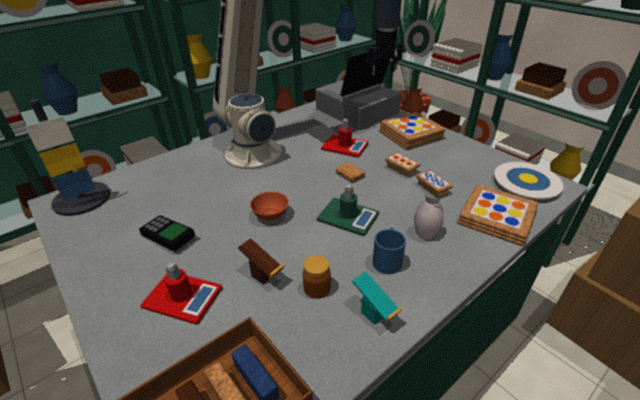

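View pics/wrist0.png

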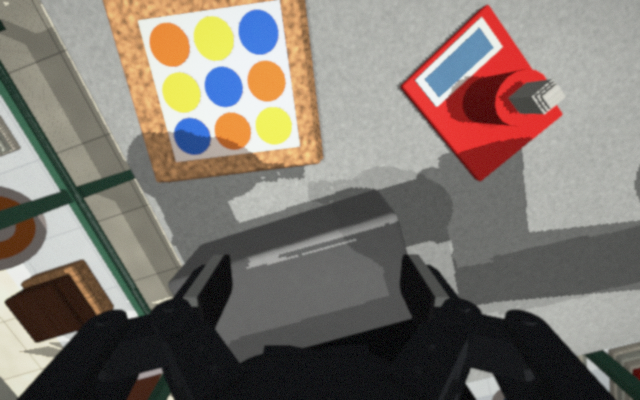

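Run:
```python
from h import *
im=cv2.imread("pics/top0.png")
def crop(x0,y0,x1,y1,s,n):
    c=cv2.resize(im[y0:y1,x0:x1],None,fx=s,fy=s,interpolation=cv2.INTER_CUBIC)
    for x in range(x0-x0%10+10,x1,10): cv2.putText(c,str(x),((x-x0)*s,8),0,.3,(0,0,255),1); cv2.line(c,((x-x0)*s,10),((x-x0)*s,14),(0,0,255),1)
    for y in range(y0-y0%10+10,y1,10): cv2.putText(c,str(y),(0,(y-y0)*s+3),0,.3,(0,0,255),1)
    cv2.imwrite(n,c)
crop(260,155,330,230,8,"pics/c_stand.png")
crop(360,140,430,215,8,"pics/c_head.png")
crop(160,140,230,245,5,"pics/c_triv.png")
for n,u,v,z in [("standtile",289,178,.017),("post",293,193,.118),("head",403,185,.06),("blue",193,169,.038),("mug",312,125,.09)]: print(n,unproj("top",u,v,z))
```

```text
standtile [0.58136329 0.03012562 0.017     ]
post [0.52720396 0.0097615  0.118     ]
head [ 0.56048229 -0.31926937  0.06      ]
blue [0.6031548  0.32705252 0.038     ]
mug [ 0.73334776 -0.04121986  0.09      ]
```

View pics/c_stand.png

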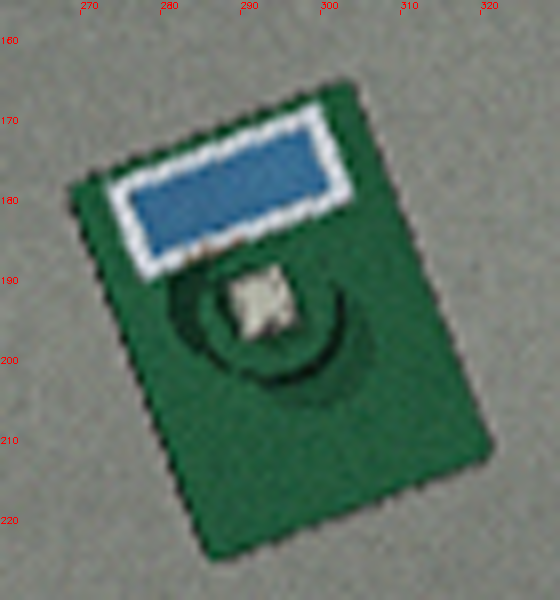

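View pics/c_head.png

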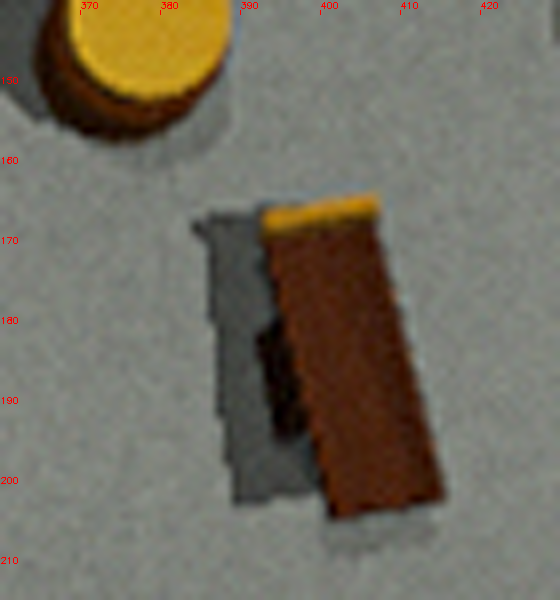

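View pics/c_triv.png

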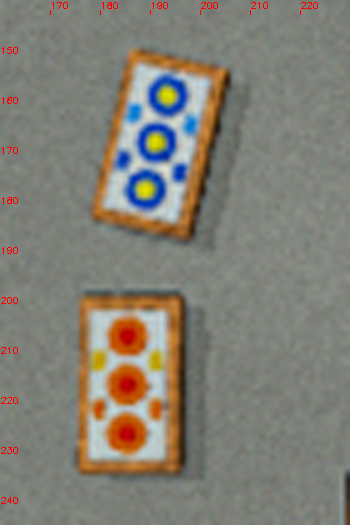

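```bash
cat >> h.py <<'E'
from scipy.optimize import least_squares
def fit(obs,n,x0,c=None,z0=0):
    c=c or cam(n)
    def r(s):
        C,S=np.cos(s[2]),np.sin(s[2]); R=np.array([[C,-S,0],[S,C,0],[0,0,1]])
        return np.concatenate([proj(n,R@np.array(P)/1000+[s[0],s[1],z0],c)-uv for uv,P in obs])
    s=least_squares(r,x0); return s.x[:2].round(4),np.degrees(s.x[2]).round(2),np.abs(s.fun).max().round(2),s.fun.round(2)
c3,s3=np.cos(.3),np.sin(.3)
def pl(a,h): # on plate: a along, h above mid plane
    return (a*c3+h*s3,66-a*s3+h*c3)
E
python3 - <<'E'
from h import *
st=[((269,178),(80,60,14)),((303,165.3),(80,-60,14)),((320.5,211.5),(-80,-60,14)),((286,225),(-80,60,14))]
print(fit(st,"top",[.53,.01,.3]))
print(fit([((293,193),(0,0,118))]*1+st,"top",[.53,.01,.3]))
xh,zh=pl(-60,4); xl,zl=pl(60,16);xm,zm=pl(54,16);print(xl,zl,xm,zm)
hd=[((391.8,167.3),(xl,22,zl)),((406,164.8),(xl,-22,zl)),((401,204.8),(xh,22,zh)),((415,202),(xh,-22,zh))]
print(fit(hd,"top",[.56,-.31,.2]))
tr=[((186,150),(55,32,14)),((204.6,153.8),(55,-32,14)),((197.8,187),(-55,-32,14)),((179,183),(-55,32,14))]
print(fit(tr,"top",[.6,.32,-.1],z0=.024))
E
```

```text
(array([0.5288, 0.0118]), np.float64(21.46), np.float64(1.16), array([-1.16, -0.18,  0.59, -0.88,  1.01,  0.5 , -0.44,  0.54]))
(array([0.5285, 0.0113]), np.float64(21.46), np.float64(1.16), array([-0.54, -0.45, -1.01, -0.06,  0.73, -0.76,  1.16,  0.62, -0.3 ,
        0.66]))
62.048512654117786 63.55417142632932 56.31649371936415 65.32729266629735
(array([ 0.5577, -0.318 ]), np.float64(11.4), np.float64(0.34), array([-0.05, -0.22, -0.06, -0.34, -0.21,  0.24,  0.32,  0.31]))
(array([0.605 , 0.3308]), np.float64(-10.2), np.float64(0.91), array([-0.45, -0.78,  0.91, -0.74,  0.38,  0.71, -0.86,  0.79]))
```

```bash
cat >> h.py <<'E'
from scipy.spatial.transform import Rotation as Ro
def to(p,yyaw,tilt=0):
    """target tool: x down, y at yaw yyaw deg; tilt rad about the tool's y. prints shift cm & turn"""
    o=env.observe(); R=o['eef_rot']; a=np.radians(yyaw)
    x=np.array([0,0,-1.]); y=np.array([np.cos(a),np.sin(a),0]); T=np.column_stack([x,y,np.cross(x,y)])@Ro.from_rotvec([0,tilt,0]).as_matrix()
    d=R.T@(np.array(p)-o['position'])*100
    rv=Ro.from_matrix(R.T@T).as_rotvec()
    print("t",round(o['t'],2),"pos",o['position'].round(4),"q",o['q'].round(1),"w",round(o['gripper_width'],4),"F",o['force'].round(1)); print("shift",d.round(2),"turn",rv.round(3))
E
python3 -c "
from h import *
to([.558,-.318,.20],101.4)"
```

```text
t 0.15 pos [0.1748 0.5211 0.2446] q [ 87.8  14.6   6.1  -0.  -81.6 -16.3] w 0.0852 F [-0.4  0.2 -0.3]
shift [  4.56  67.35 -63.03] turn [ 2.619e+00 -2.000e-03 -0.000e+00]
```

```bash
python3 -m pendant '[[0,67,-63,2.62,0,0,1],[0,67,-63,2.62,0,0,1],[0,67,-63,2.62,0,0,1],[0,67,-63,2.62,0,0,1],[0,67,-63,2.62,0,0,1]]' 60; python3 -c "
from h import *
to([.558,-.318,.20],101.4)"
```

```text
t: 0.65
position: [0.2796, 0.2922, 0.2452]
eef_rot: [[-0.0, -0.882, -0.472], [-0.0, -0.472, 0.882], [-1.0, 0.0, -0.0]]
force: [1.0, -0.8, -0.2]
gripper_width: 0.0854
t 0.65 pos [0.2796 0.2922 0.2452] q [ 68.7  -2.2 -13.    0.  -79.2 -40.5] w 0.0854 F [ 1.  -0.8 -0.2]
shift [  4.52   4.26 -66.94] turn [ 1.863 -0.     0.   ]
```

```bash
R='x'; python3 -m pendant '[[0,4.3,-67,1.86,0,0,1],[0,4.3,-67,1.86,0,0,1],[0,4.3,-67,1.86,0,0,1],[0,4.3,-67,1.86,0,0,1],[0,4.3,-67,1.86,0,0,1]]'; python3 -c "
from h import *
to([.558,-.318,.20],101.4)"
```

```text
t: 1.15
position: [0.3844, 0.0653, 0.2454]
eef_rot: [[0.001, -0.967, 0.256], [0.001, 0.256, 0.967], [-1.0, -0.0, 0.001]]
force: [2.3, 0.8, 0.9]
gripper_width: 0.0853
t 1.15 pos [0.3844 0.0653 0.2454] q [ 33.   -4.  -14.6  -0.  -79.3 -47.8] w 0.0853 F [2.3 0.8 0.9]
shift [  4.53 -26.58 -32.62] turn [1.113e+00 1.000e-03 0.000e+00]
```

```bash
python3 -m pendant '[[0,-26.6,-32.6,1.11,0,0,1],[0,-26.6,-32.6,1.11,0,0,1],[0,-26.6,-32.6,1.11,0,0,1],[0,-26.6,-32.6,1.11,0,0,1],[0,-26.6,-32.6,1.11,0,0,1]]'; python3 -c "
from h import *
to([.558,-.318,.20],101.4)"
```

```text
t: 1.65
position: [0.4891, -0.1619, 0.2451]
eef_rot: [[-0.0, -0.532, 0.847], [0.0, 0.847, 0.532], [-1.0, 0.0, -0.0]]
force: [1.5, 1.3, 0.9]
gripper_width: 0.0852
t 1.65 pos [ 0.4891 -0.1619  0.2451] q [ -0.9  10.7   1.1  -0.  -80.4 -56.9] w 0.0852 F [1.5 1.3 0.9]
shift [  4.5  -16.88  -2.47] turn [ 0.362 -0.    -0.   ]
```

```bash
python3 -m pendant '[[0,-16.9,-2.5,0.362,0,0,1],[0,-16.9,-2.5,0.362,0,0,1],[0,-16.9,-2.5,0.362,0,0,1],[0,-16.9,-2.5,0.362,0,0,1],[0,-16.9,-2.5,0.362,0,0,1]]'; python3 -c "
from h import *
to([.558,-.318,.20],101.4)
c=cam('wrist')
cv2.imwrite('pics/w1.png',env.capture('wrist'))
import pickle; pickle.dump(c,open('w1.pkl','wb'))
print(proj('wrist',[.558,-.318,.07],c))
"
```

```text
t: 2.15
position: [0.5587, -0.3184, 0.2428]
eef_rot: [[-0.003, -0.201, 0.98], [0.001, 0.98, 0.201], [-1.0, 0.001, -0.003]]
force: [-0.4, -0.1, -0.4]
gripper_width: 0.0858
t 2.15 pos [ 0.5587 -0.3184  0.2428] q [-15.8  25.7  21.8   0.  -86.4 -62.6] w 0.0858 F [-0.4 -0.1 -0.4]
shift [ 4.28  0.04 -0.05] turn [ 0.003 -0.003 -0.001]
[316.61207842 186.03987564]
```

View pics/w1.png

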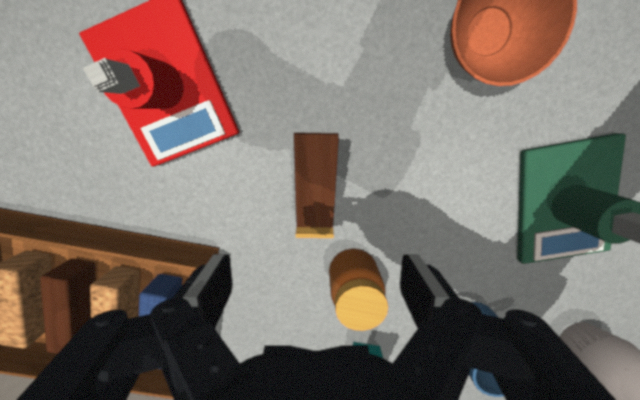

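```bash
cat > crop.py <<'E'
import cv2,sys
def crop(src,x0,y0,x1,y1,s,n):
    im=cv2.imread(src)
    c=cv2.resize(im[y0:y1,x0:x1],None,fx=s,fy=s,interpolation=cv2.INTER_CUBIC)
    for x in range(x0-x0%10+10,x1,10): cv2.putText(c,str(x),((x-x0)*s,8),0,.3,(0,0,255),1); cv2.line(c,((x-x0)*s,10),((x-x0)*s,14),(0,0,255),1)
    for y in range(y0-y0%10+10,y1,10): cv2.putText(c,str(y),(0,(y-y0)*s+3),0,.3,(0,0,255),1)
    cv2.imwrite(n,c)
a=sys.argv; crop(a[1],*map(int,a[2:7]),a[7])
E
python3 crop.py pics/w1.png 280 120 370 250 4 pics/w1c.png; python3 crop.py pics/w1.png 500 120 640 280 4 pics/w1s.png
python3 -c "
from h import *
import pickle; c=pickle.load(open('w1.pkl','rb'))
print(unproj('wrist',361,308,.09,c))"
```

```text
[ 0.68444322 -0.23997746  0.09      ]
```

View pics/w1c.png

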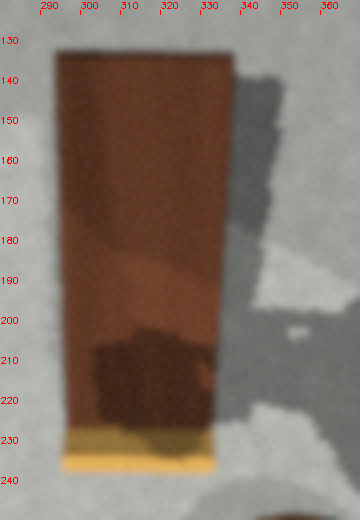

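View pics/w1s.png

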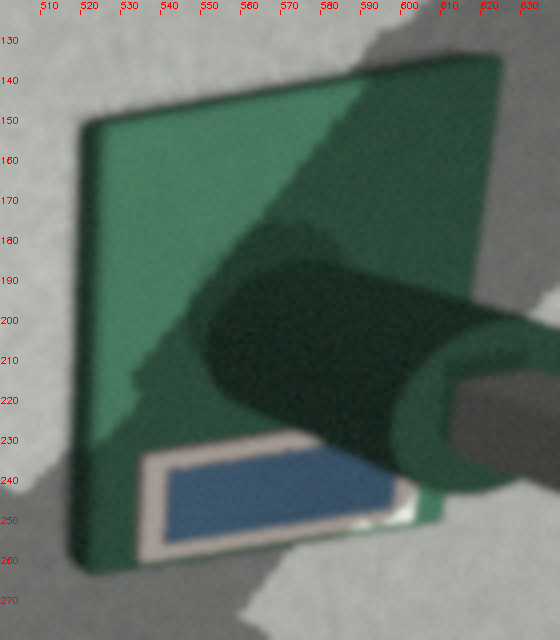

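```bash
python3 -c "
from h import *
import pickle; c=pickle.load(open('w1.pkl','rb'))
xh,zh=pl(-60,4); xl,zl=pl(60,16);xm,zm=pl(54,16)
hd=[((333.2,238),(xl,22,zl)),((295.5,238),(xl,-22,zl)),((338.3,133.3),(xh,22,zh)),((293.3,133),(xh,-22,zh)),((333.5,233.5),(xm,22,zm)),((295.5,233.5),(xm,-22,zm))]
print(fit(hd,'wrist',[.56,-.31,.2],c))
st=[((522.5,149.5),(-80,-60,14)),((625,134.5),(-80,60,14)),((523,262.5),(80,-60,14)),((610.2,250),(80,60,14))]
print(fit(st,'wrist',[.53,.01,.3],c), -c[2].T@c[3])
"
```

```text
(array([ 0.5588, -0.3195]), np.float64(10.86), np.float64(1.16), array([ 0.25, -0.75, -0.04, -1.16,  0.38,  1.16, -0.57,  0.89,  0.2 ,
       -0.19, -0.18, -0.61]))
(array([0.5286, 0.0104]), np.float64(22.25), np.float64(2.61), array([ 1.09,  1.06,  0.58, -2.61, -2.27,  2.14,  0.37,  0.1 ])) [ 0.48266233 -0.33458725  0.3720212 ]
```

```bash
python3 -c "
from h import *
to([.5585,-.319,.043],101.1)"
```

```text
t 2.2 pos [ 0.5585 -0.3169  0.2435] q [-15.7  25.5  21.7  -0.  -86.4 -62.7] w 0.0855 F [0.1 0.3 0.2]
shift [20.05 -0.24  0.  ] turn [ 0.01  -0.002 -0.001]
```

```bash
python3 -m pendant '[[4,-0.1,0,0.008,-0.001,0,1],[8,-0.1,0,0.008,-0.001,0,1],[12,-0.1,0,0.008,-0.001,0,1],[12,-0.1,0,0.008,-0.001,0,1]]'; python3 -c "
from h import *
for _ in range(3): to([.5585,-.319,.043],101.1)
c=cam('wrist')
cv2.imwrite('pics/w2.png',env.capture('wrist'))
to([.5585,-.319,.043],101.1)
import pickle; pickle.dump(c,open('w2.pkl','wb'))"; python3 crop.py pics/w2.png 180 80 440 300 3 pics/w2c.png
```

```text
t: 2.6
position: [0.5551, -0.3138, 0.1193]
eef_rot: [[-0.01, -0.197, 0.98], [0.006, 0.98, 0.197], [-1.0, 0.008, -0.008]]
force: [0.0, -0.5, -0.1]
gripper_width: 0.0855
t 2.6 pos [ 0.5551 -0.3138  0.1193] q [-15.6  28.3   8.   -0.2 -70.4 -63. ] w 0.0855 F [ 0.  -0.5 -0.1]
shift [ 7.63 -0.63  0.3 ] turn [ 0.004 -0.008 -0.008]
t 2.6 pos [ 0.5551 -0.3138  0.1193] q [-15.6  28.3   8.   -0.2 -70.4 -63. ] w 0.0855 F [ 0.  -0.5 -0.1]
shift [ 7.63 -0.63  0.3 ] turn [ 0.004 -0.008 -0.008]
t 2.6 pos [ 0.5551 -0.3138  0.1193] q [-15.6  28.3   8.   -0.2 -70.4 -63. ] w 0.0855 F [ 0.  -0.5 -0.1]
shift [ 7.63 -0.63  0.3 ] turn [ 0.004 -0.008 -0.008]
t 2.65 pos [ 0.5571 -0.3153  0.1235] q [-15.6  28.2   8.4  -0.  -70.5 -63. ] w 0.0854 F [ 1.  -1.   1.3]
shift [ 8.05 -0.42  0.1 ] turn [ 0.005 -0.004 -0.003]
```

View pics/w2c.png

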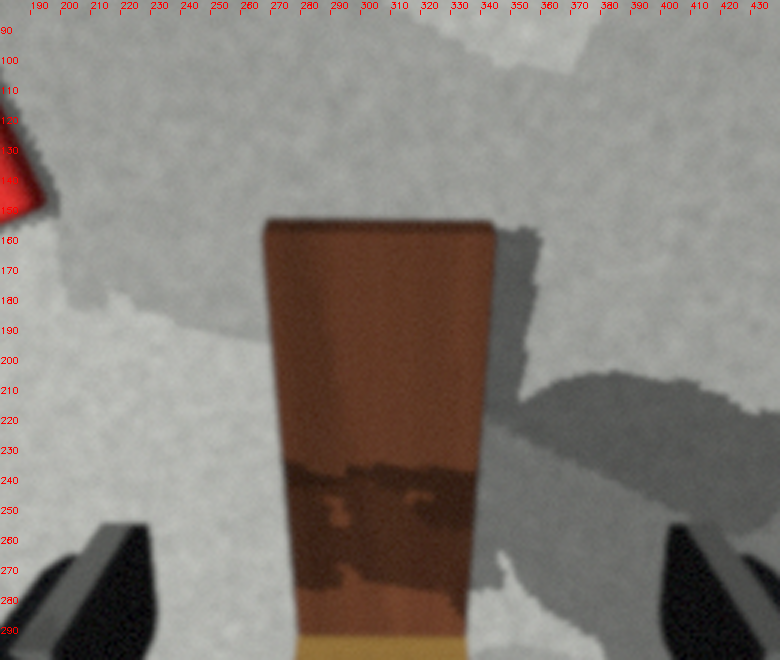

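```bash
python3 -c "
from h import *
import pickle; c=pickle.load(open('w2.pkl','rb'))
xh,zh=pl(-60,4); xm,zm=pl(54,4)
hd=[((335.5,291.5),(xm,22,zm)),((279,291.5),(xm,-22,zm)),((344,156.5),(xh,22,zh)),((267.5,157),(xh,-22,zh))]
print(fit(hd,'wrist',[.56,-.31,.2],c))
for _ in range(1): to([.5585,-.319,.043],101.1)
"
```

```text
(array([ 0.5591, -0.3194]), np.float64(10.96), np.float64(1.45), array([ 0.21, -0.42,  0.06, -0.49,  1.26,  0.79, -1.45, -0.11]))
t 2.65 pos [ 0.5571 -0.3153  0.1235] q [-15.6  28.2   8.4  -0.  -70.5 -63. ] w 0.0854 F [ 1.  -1.   1.3]
shift [ 8.05 -0.42  0.1 ] turn [ 0.005 -0.004 -0.003]
```

```bash
python3 -m pendant '[[3,-0.4,0.15,0.004,0,0,1],[6,-0.4,0.15,0.004,0,0,1],[8,-0.4,0.15,0.004,0,0,1],[8,-0.4,0.15,0.004,0,0,1],[8,-0.4,0.15,0.004,0,0,1]]'; python3 -c "
from h import *
to([.559,-.3193,.043],101.)"
```

```text
t: 3.15
position: [0.5628, -0.3208, 0.0483]
eef_rot: [[0.004, -0.194, 0.981], [-0.002, 0.981, 0.194], [-1.0, -0.003, 0.004]]
force: [0.4, 0.6, 0.8]
gripper_width: 0.0851
t 3.15 pos [ 0.5628 -0.3208  0.0483] q [-15.9  32.    3.2   0.  -60.9 -63. ] w 0.0851 F [0.4 0.6 0.8]
shift [ 0.53  0.22 -0.34] turn [0.003 0.004 0.003]
```

```bash
python3 -m pendant '[[0,0,0,0,0,0,1],[0,0,0,0,0,0,1]]'; python3 -c "
from h import *
to([.559,-.3193,.043],101.)"
```

```text
t: 3.35
position: [0.5624, -0.3207, 0.0476]
eef_rot: [[0.004, -0.193, 0.981], [-0.001, 0.981, 0.193], [-1.0, -0.002, 0.004]]
force: [-0.3, 0.5, -0.6]
gripper_width: 0.0857
t 3.35 pos [ 0.5624 -0.3207  0.0476] q [-15.9  32.    3.1  -0.  -60.8 -63. ] w 0.0857 F [-0.3  0.5 -0.6]
shift [ 0.46  0.2  -0.3 ] turn [0.002 0.004 0.002]
```

```bash
python3 -m pendant '[[0.45,0.2,-0.3,0.002,0.004,0.002,1],[0.45,0.2,-0.3,0.002,0.004,0.002,1],[0.45,0.2,-0.3,0.002,0.004,0.002,1]]'; python3 -c "
from h import *
to([.559,-.3193,.043],101.)
c=cam('wrist')
cv2.imwrite('pics/w3.png',env.capture('wrist'))"
```

```text
t: 3.65
position: [0.5576, -0.3188, 0.0407]
eef_rot: [[-0.004, -0.191, 0.982], [0.001, 0.982, 0.191], [-1.0, 0.002, -0.003]]
force: [0.1, 0.5, 0.1]
gripper_width: 0.0856
t 3.65 pos [ 0.5576 -0.3188  0.0407] q [-15.9  32.2   2.3  -0.  -60.3 -63.1] w 0.0856 F [0.1 0.5 0.1]
shift [-0.23 -0.07  0.13] turn [-0.    -0.003 -0.002]
```

View pics/w3.png

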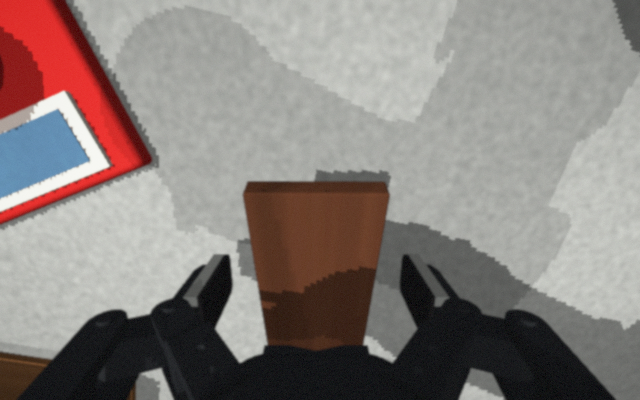

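```bash
python3 -m pendant '[[-0.2,-0.05,0.1,0,-0.003,-0.002,0.4],[-0.2,-0.05,0.1,0,-0.003,-0.002,0.4],[-0.2,-0.05,0.1,0,-0.003,-0.002,0.4],[-0.2,-0.05,0.1,0,-0.003,-0.002,0.4],[-0.2,-0.05,0.1,0,-0.003,-0.002,0.4]]' 80; python3 -m pendant '[[0,0,0,0,0,0,0.4],[0,0,0,0,0,0,0.4],[0,0,0,0,0,0,0.4]]' 80; python3 -c "
from h import *
to([.559,-.3193,.043],101.)"
```

```text
t: 4.2
position: [0.5591, -0.3191, 0.0432]
eef_rot: [[0.001, -0.191, 0.982], [-0.0, 0.982, 0.191], [-1.0, -0.0, 0.001]]
force: [0.1, 0.5, 3.0]
gripper_width: 0.0433
t: 4.5
position: [0.5591, -0.3192, 0.0432]
eef_rot: [[0.001, -0.191, 0.982], [-0.0, 0.982, 0.191], [-1.0, -0.0, 0.001]]
force: [-0.4, 1.8, 5.3]
gripper_width: 0.043
t 4.5 pos [ 0.5591 -0.3192  0.0432] q [-15.8  32.1   2.4   0.  -60.3 -63.2] w 0.043 F [-0.4  1.8  5.3]
shift [ 0.02 -0.01 -0.02] turn [-0.     0.001  0.   ]
```

```bash
python3 -m pendant '[[-1,0,0,0,0,0,0.3],[-4,0,0,0,0,0,0.3],[-8,0,0,0,0,0,0.3],[-12,0,0,0,0,0,0.3],[-16,0,0,0,0,0,0.3]]'; python3 -c "
from h import *
to([.528,.0108,.23],111.7)"
```

```text
t: 5.0
position: [0.5579, -0.3189, 0.2033]
eef_rot: [[-0.003, -0.19, 0.982], [0.001, 0.982, 0.19], [-1.0, 0.002, -0.002]]
force: [1.1, -0.4, -4.7]
gripper_width: 0.0435
t 5.0 pos [ 0.5579 -0.3189  0.2033] q [-15.9  26.1  16.9  -0.  -80.9 -63.2] w 0.0435 F [ 1.1 -0.4 -4.7]
shift [-2.62 32.95  3.33] turn [-0.187 -0.002 -0.002]
```

```bash
python3 -m pendant '[[-1,20,2,-0.187,-0.002,-0.002,0.3],[-1,20,2,-0.187,-0.002,-0.002,0.3],[-1,20,2,-0.187,-0.002,-0.002,0.3],[-1,20,2,-0.187,-0.002,-0.002,0.3],[-1,20,2,-0.187,-0.002,-0.002,0.3]]';  python3 -m pendant '[[0,0,0,0,0,0,0.3],[0,0,0,0,0,0,0.3]]'; python3 -c "
from h import *
to([.528,.0108,.23],111.7)
c=cam('wrist')
cv2.imwrite('pics/w4.png',env.capture('wrist'))
cv2.imwrite('pics/s4.png',env.capture('scene'))
import pickle; pickle.dump(c,open('w4.pkl','wb'))"
```

```text
t: 5.5
position: [0.5394, -0.114, 0.2127]
eef_rot: [[0.001, -0.375, 0.927], [0.001, 0.927, 0.375], [-1.0, 0.0, 0.002]]
force: [0.6, -1.4, -3.5]
gripper_width: 0.0432
t: 5.7
position: [0.54, -0.1196, 0.2123]
eef_rot: [[0.001, -0.369, 0.929], [-0.001, 0.929, 0.369], [-1.0, -0.002, 0.0]]
force: [-0.3, -0.2, -4.6]
gripper_width: 0.0432
t 5.7 pos [ 0.54   -0.1196  0.2123] q [  3.8  15.6   2.7   0.1 -77.  -72.1] w 0.0432 F [-0.3 -0.2 -4.6]
shift [-1.79 12.56  3.7 ] turn [-0.     0.     0.002]
```

View pics/w4.png

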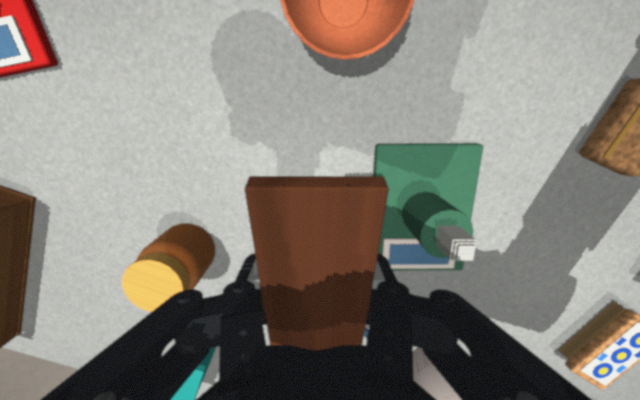

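View pics/s4.png

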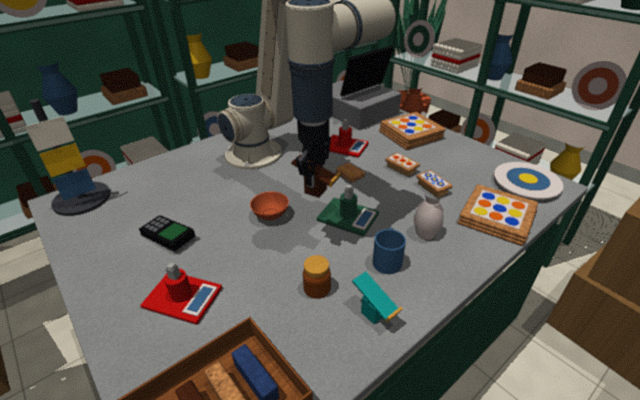

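```bash
python3 crop.py pics/w4.png 360 130 500 290 5 pics/w4c.png;python3 crop.py pics/w4.png 235 165 400 300 4 pics/w4h.png
```

```text
(no output)
```

View pics/w4c.png

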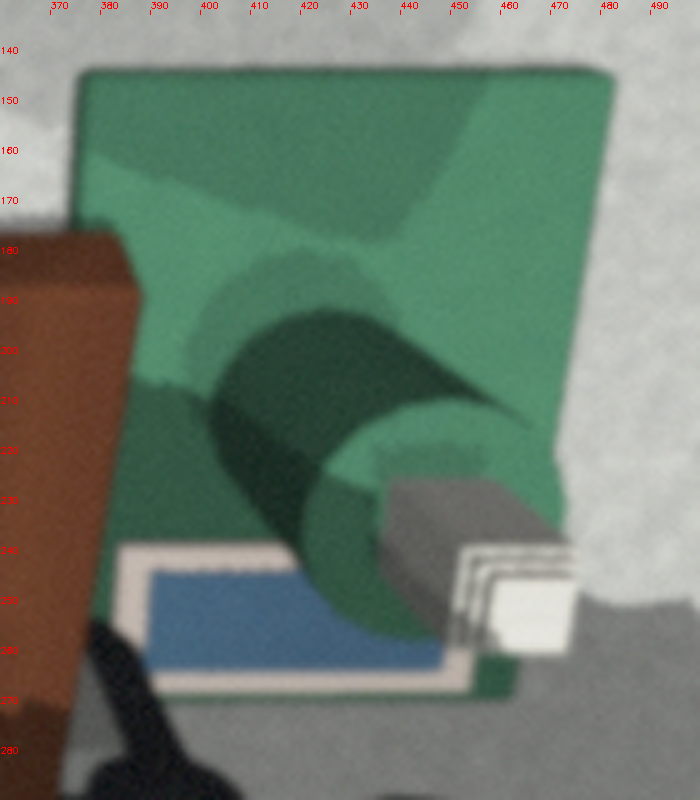

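View pics/w4h.png

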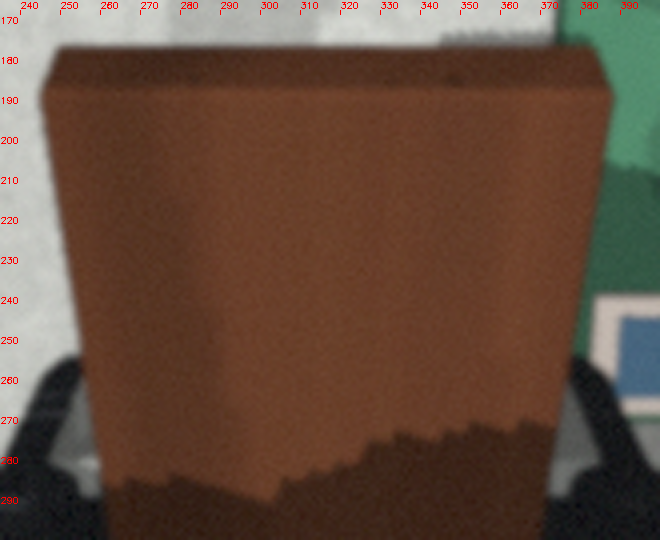

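```bash
python3 -c "
from h import *
import pickle; c=pickle.load(open('w4.pkl','rb'))
st=[((376.2,144),(-80,-60,14)),((481.8,145.2),(-80,60,14)),((463,269),(80,60,14)),((437,225.5),(-10,-10,80)),((458,225.5),(-10,10,80)),((452,239),(-10,-10,112)),((475,239),(-10,10,112)),((450.5,260),(10,-10,112)),((467,253.3),(0,0,118))]
s=fit(st,'wrist',[.53,.01,.3],c);print(s)
xh,zh=pl(-60,4);xb,zb=pl(-60,-4)
hd=[((387,187.5),(xh,22,zh)),((245.5,187.5),(xh,-22,zh)),((382.5,176.5),(xb,22,zb)),((250,176.5),(xb,-22,zb))]
for z in (.165,.169,.173): print(fit(hd,'wrist',[.54,-.12,.35],c,z0=z))
"
```

```text
(array([0.5288, 0.0127]), np.float64(22.4), np.float64(2.3), array([-0.32,  0.92,  2.3 , -1.72,  0.84,  1.51,  0.35, -0.18,  0.07,
       -0.42,  0.07,  0.41,  0.33,  0.15, -1.34,  0.09, -1.55, -0.32]))
(array([ 0.5415, -0.1191]), np.float64(21.67), np.float64(1.27), array([-1.11,  0.69,  1.09,  0.68, -1.25, -0.9 ,  1.27, -0.89]))
(array([ 0.5407, -0.1195]), np.float64(21.67), np.float64(2.16), array([ 2.14,  1.19, -2.16,  1.19,  1.57, -0.98, -1.56, -0.96]))
(array([ 0.5398, -0.1198]), np.float64(21.67), np.float64(5.73), array([ 5.7 ,  1.77, -5.73,  1.77,  4.64, -1.04, -4.64, -1.02]))
```

```bash
python3 -c "
from h import *
to([.528,.0118,.19],111.9)"
```

```text
t 5.8 pos [ 0.5401 -0.1202  0.2122] q [  3.7  15.6   2.7   0.1 -77.  -72.1] w 0.0429 F [-0.1 -0.4 -4.4]
shift [ 2.2  12.72  3.73] turn [-0.005  0.001  0.002]
```

```bash
python3 -m pendant '[[0,4,1.2,-0.005,0.001,0.002,0.3],[0,8,2.4,-0.005,0.001,0.002,0.3],[1,11,3.3,-0.005,0.001,0.002,0.3],[2.2,12.7,3.7,-0.005,0.001,0.002,0.3],[2.2,12.7,3.7,-0.005,0.001,0.002,0.3]]'; python3 -m pendant '[[0,0,0,0,0,0,0.3],[0,0,0,0,0,0,0.3]]'; python3 -c "
from h import *
to([.528,.0118,.165],111.9)
cv2.imwrite('pics/s5.png',env.capture('scene'))
to([.528,.0118,.165],111.9)
"; python3 crop.py pics/s5.png 290 120 410 250 5 pics/s5c.png
```

```text
t: 6.3
position: [0.5267, 0.0135, 0.1885]
eef_rot: [[-0.003, -0.375, 0.927], [0.0, 0.927, 0.375], [-1.0, 0.001, -0.003]]
force: [0.3, -0.3, -3.9]
gripper_width: 0.0429
t: 6.5
position: [0.5284, 0.0114, 0.1909]
eef_rot: [[0.001, -0.373, 0.928], [-0.0, 0.928, 0.373], [-1.0, -0.001, 0.001]]
force: [0.3, 0.7, -3.9]
gripper_width: 0.043
t 6.5 pos [0.5284 0.0114 0.1909] q [ 18.3  13.5  -3.3   0.  -73.2 -86.4] w 0.043 F [ 0.3  0.7 -3.9]
shift [ 2.59  0.05 -0.02] turn [0.    0.001 0.001]
t 6.55 pos [0.5283 0.0115 0.191 ] q [ 18.3  13.4  -3.3   0.  -73.2 -86.4] w 0.0428 F [ 0.   0.5 -3.9]
shift [ 2.6   0.05 -0.02] turn [-0.     0.001  0.001]
```

View pics/s5c.png

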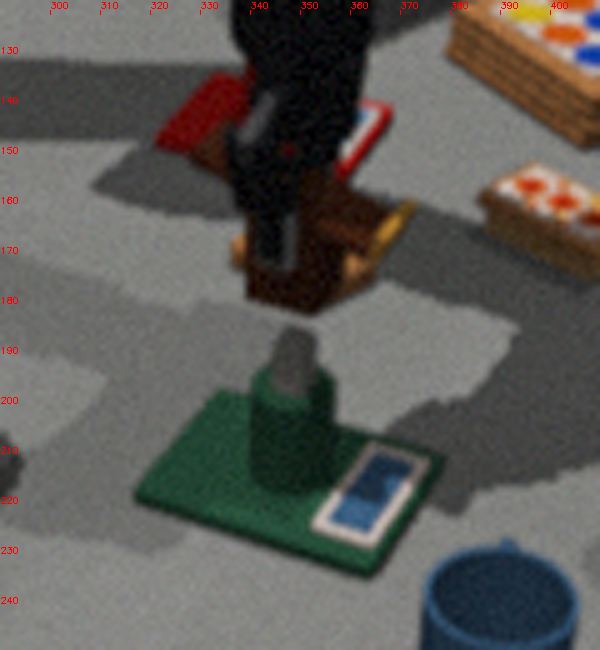

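```bash
python3 -c "
from h import *
c=cam('scene')
a=np.radians(22)
for z,w in((.118,7),(.080,10),(.147,22)):
  for i,j in((0,0),(1,1),(1,-1),(-1,-1),(-1,1)):
    print(z,i,j,proj('scene',[.5288+(i*np.cos(a)-j*np.sin(a))*w/1000,.012+(i*np.sin(a)+j*np.cos(a))*w/1000,z],c).round(1))
"; python3 crop.py pics/s5.png 330 160 370 210 12 pics/s5d.png
```

```text
0.118 0 0 [348.4 185.9]
0.118 1 1 [351.6 185.3]
0.118 1 -1 [349.6 187.7]
0.118 -1 -1 [345.2 186.5]
0.118 -1 1 [347.2 184. ]
0.08 0 0 [348.1 196.4]
0.08 1 1 [352.5 195.5]
0.08 1 -1 [349.7 199.1]
0.08 -1 -1 [343.6 197.2]
0.08 -1 1 [346.5 193.7]
0.147 0 0 [348.7 177.6]
0.147 1 1 [358.8 175.7]
0.147 1 -1 [352.4 183.4]
0.147 -1 -1 [338.4 179.5]
0.147 -1 1 [345.  171.9]
```

View pics/s5d.png

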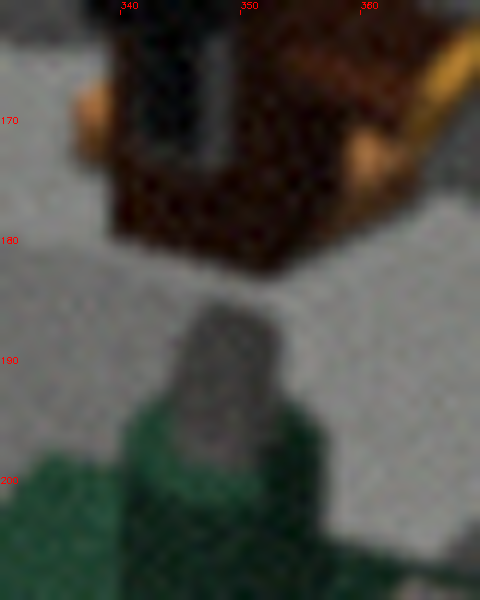

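```bash
python3 -m pendant '[[1,0.03,-0.02,0,0.001,0.001,0.3],[2,0.03,-0.02,0,0.001,0.001,0.3],[3,0.03,-0.02,0,0.001,0.001,0.3],[3.3,0.03,-0.02,0,0.001,0.001,0.3],[3.3,0.03,-0.02,0,0.001,0.001,0.3]]'; python3 -c "
from h import *
to([.528,.0118,.1235],111.9)
"
```

```text
t: 7.05
position: [0.5271, 0.0126, 0.1566]
eef_rot: [[-0.002, -0.374, 0.927], [0.0, 0.927, 0.374], [-1.0, 0.001, -0.002]]
force: [0.6, -0.3, -3.8]
gripper_width: 0.0433
t 7.05 pos [0.5271 0.0126 0.1566] q [ 18.4  14.7  -6.8  -0.1 -68.6 -86.4] w 0.0433 F [ 0.6 -0.3 -3.8]
shift [ 3.31 -0.11  0.06] turn [ 0.002 -0.002 -0.001]
```

```bash
python3 -m pendant '[[0.2,-0.05,0.04,0,-0.001,0,0.3],[0.4,-0.05,0.04,0,-0.001,0,0.3],[0.6,-0.05,0.04,0,-0.001,0,0.3],[0.8,-0.05,0.04,0,-0.001,0,0.3],[1.0,-0.05,0.04,0,-0.001,0,0.3]]'; python3 -c "
from h import *
to([.528,.0118,.1235],111.9)
"
```

```text
t: 7.55
position: [0.5282, 0.0125, 0.1475]
eef_rot: [[0.001, -0.374, 0.927], [0.001, 0.927, 0.374], [-1.0, 0.001, 0.001]]
force: [-0.2, -0.4, -4.7]
gripper_width: 0.0432
t 7.55 pos [0.5282 0.0125 0.1475] q [ 18.3  15.1  -7.7  -0.1 -67.2 -86.3] w 0.0432 F [-0.2 -0.4 -4.7]
shift [ 2.4  -0.06 -0.05] turn [ 0.002  0.001 -0.001]
```

```bash
python3 -m pendant '[[0.4,0,0,0,0,0,0.3],[0.8,0,0,0,0,0,0.3],[1.2,0,0,0,0,0,0.3],[1.6,0,0,0,0,0,0.3],[1.9,0,0,0,0,0,0.3]]'; python3 -c "
from h import *
to([.528,.0118,.1235],111.9)
"
```

```text
t: 8.05
position: [0.528, 0.0125, 0.128]
eef_rot: [[-0.0, -0.374, 0.927], [0.001, 0.927, 0.374], [-1.0, 0.001, 0.0]]
force: [0.9, -0.6, -3.7]
gripper_width: 0.0428
t 8.05 pos [0.528  0.0125 0.128 ] q [ 18.3  16.   -9.5  -0.1 -64.5 -86.3] w 0.0428 F [ 0.9 -0.6 -3.7]
shift [ 0.45 -0.06 -0.03] turn [ 0.002  0.    -0.001]
```

```bash
python3 -m pendant '[[0.15,0,0,0,0,0,0.3],[0.3,0,0,0,0,0,0.3],[0.4,0,0,0,0,0,0.3],[0.5,0,0,0,0,0,0.3],[0.5,0,0,0,0,0,0.3]]'; python3 -c "
from h import *
to([.528,.0118,.1235],111.9)
"
```

```text
t: 8.55
position: [0.5281, 0.0125, 0.1235]
eef_rot: [[0.0, -0.374, 0.927], [0.001, 0.927, 0.374], [-1.0, 0.001, 0.001]]
force: [0.1, -0.2, -3.7]
gripper_width: 0.0435
t 8.55 pos [0.5281 0.0125 0.1235] q [ 18.3  16.2  -9.9  -0.1 -63.8 -86.3] w 0.0435 F [ 0.1 -0.2 -3.7]
shift [ 0.   -0.06 -0.04] turn [ 0.002  0.001 -0.001]
```

```bash
python3 -m pendant '[[0.1,0,0,0,0,0,0.3],[0.2,0,0,0,0,0,0.3],[0.2,0,0,0,0,0,0.3]]';  python3 -m pendant '[[0.1,0,0,0,0,0,0.3],[0.2,0,0,0,0,0,0.3],[0.2,0,0,0,0,0,0.3]]'
```

```text
t: 8.85
position: [0.5283, 0.0125, 0.1231]
eef_rot: [[0.002, -0.375, 0.927], [0.001, 0.927, 0.375], [-1.0, 0.0, 0.002]]
force: [-4.9, 1.9, 6.9]
gripper_width: 0.043
t: 9.15
position: [0.5284, 0.0126, 0.1231]
eef_rot: [[0.003, -0.375, 0.927], [0.001, 0.927, 0.375], [-1.0, -0.0, 0.003]]
force: [-10.9, 3.3, 19.1]
gripper_width: 0.0429
```

```bash
python3 -m pendant '[[-0.3,0,0,0,0,0,0.3],[-0.3,0,0,0,0,0,0.3]]';  python3 -m pendant '[[0,0,0,0,0,0,0.7],[0,0,0,0,0,0,0.9],[0,0,0,0,0,0,0.9],[0,0,0,0,0,0,0.9],[0,0,0,0,0,0,0.9]]'; python3 -c "
from h import *
to([.528,.0118,.1235],111.9)
cv2.imwrite('pics/s6.png',env.capture('scene'))
"; python3 crop.py pics/s6.png 290 120 410 250 5 pics/s6c.png
```

```text
t: 9.35
position: [0.5286, 0.0127, 0.1232]
eef_rot: [[0.002, -0.375, 0.927], [0.001, 0.927, 0.375], [-1.0, 0.001, 0.002]]
force: [-1.9, 2.4, 4.6]
gripper_width: 0.0431
t: 9.85
position: [0.5282, 0.0125, 0.1225]
eef_rot: [[0.0, -0.374, 0.927], [0.001, 0.927, 0.374], [-1.0, 0.001, 0.001]]
force: [0.4, 0.6, -0.0]
gripper_width: 0.0768
t 9.85 pos [0.5282 0.0125 0.1225] q [ 18.3  16.3 -10.   -0.1 -63.7 -86.3] w 0.0768 F [ 0.4  0.6 -0. ]
shift [-0.1  -0.06 -0.05] turn [ 0.002  0.001 -0.001]
```

View pics/s6c.png

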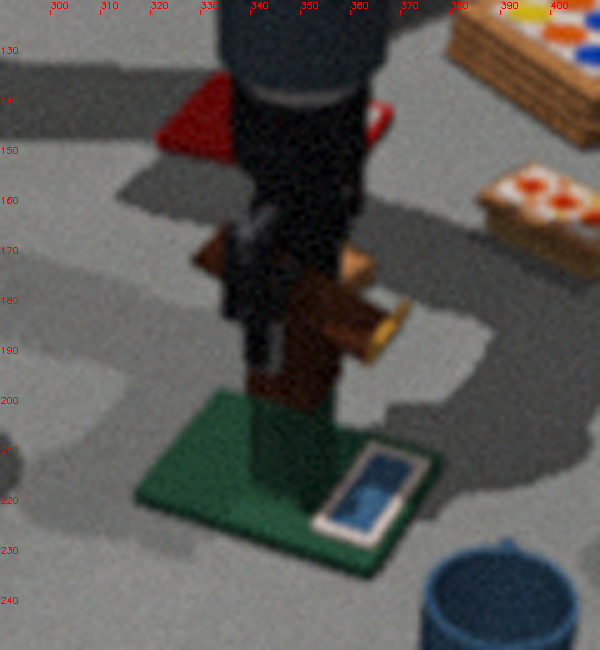

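```bash
python3 -m pendant '[[-3,0,0,0,0,0,1],[-6,0,0,0,0,0,1],[-9,0,0,0,0,0,1],[-12,0,0,0,0,0,1],[-12,0,0,0,0,0,1]]';  python3 -c "
from h import *
to([.595,.3308,.22],79.8)
c=cam('wrist')
cv2.imwrite('pics/w7.png',env.capture('wrist'))
import pickle; pickle.dump(c,open('w7.pkl','wb'))
"
```

```text
t: 10.4
position: [0.5303, 0.0124, 0.2473]
eef_rot: [[0.009, -0.375, 0.927], [0.002, 0.927, 0.375], [-1.0, -0.002, 0.009]]
force: [0.1, -0.2, -0.0]
gripper_width: 0.0853
t 10.4 pos [0.5303 0.0124 0.2473] q [ 18.3  12.    3.    0.1 -80.5 -86.3] w 0.0853 F [ 0.1 -0.2 -0. ]
shift [ 2.85 27.1  17.91] turn [ 0.562  0.009 -0.001]
```

View pics/w7.png

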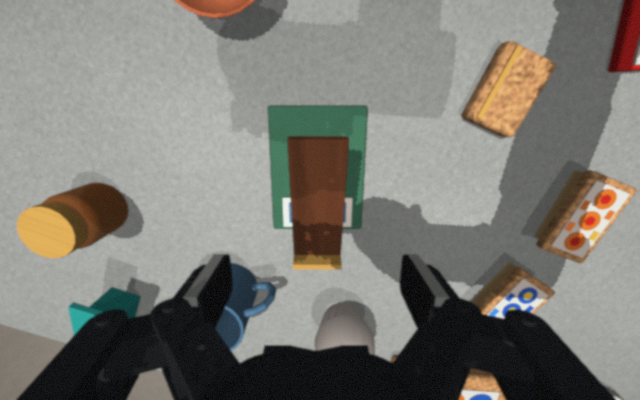

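```bash
python3 -m pendant '[[0,27.1,17.9,0.56,0.009,0,1],[0,27.1,17.9,0.56,0.009,0,1],[0,27.1,17.9,0.56,0.009,0,1],[0,27.1,17.9,0.56,0.009,0,1],[0,27.1,17.9,0.56,0.009,0,1]]';python3 -c "
from h import *
to([.595,.3308,.2],79.8)"
```

```text
t: 10.95
position: [0.5767, 0.2553, 0.2416]
eef_rot: [[-0.01, 0.179, 0.984], [-0.001, 0.984, -0.179], [-1.0, -0.003, -0.01]]
force: [1.3, -0.5, 0.6]
gripper_width: 0.0859
t 10.95 pos [0.5767 0.2553 0.2416] q [  37.9   24.4   19.9   -0.3  -85.9 -138.1] w 0.0859 F [ 1.3 -0.5  0.6]
shift [4.13 7.77 0.49] turn [-0.002 -0.01   0.003]
```

```bash
python3 -m pendant '[[2,4,0.2,0,-0.005,0,1],[4,7.5,0.4,0,-0.005,0,1],[4,7.5,0.4,0,-0.005,0,1],[4,7.5,0.4,0,-0.005,0,1]]';python3 -c "
from h import *
to([.605,.3308,.028],79.8)
c=cam('wrist')
cv2.imwrite('pics/w8.png',env.capture('wrist'))
import pickle; pickle.dump(c,open('w8.pkl','wb'))"; python3 crop.py pics/w8.png 240 120 400 260 4 pics/w8c.png
```

```text
t: 11.35
position: [0.5932, 0.3268, 0.2002]
eef_rot: [[-0.007, 0.174, 0.985], [-0.004, 0.985, -0.174], [-1.0, -0.005, -0.006]]
force: [-0.1, 0.5, 1.3]
gripper_width: 0.0857
t 11.35 pos [0.5932 0.3268 0.2002] q [ 4.20e+01  3.05e+01  2.36e+01 -1.00e-01 -8.35e+01 -1.42e+02] w 0.0857 F [-0.1  0.5  1.3]
shift [17.21  0.68  1.2 ] turn [ 0.003 -0.006  0.005]
```

View pics/w8.png

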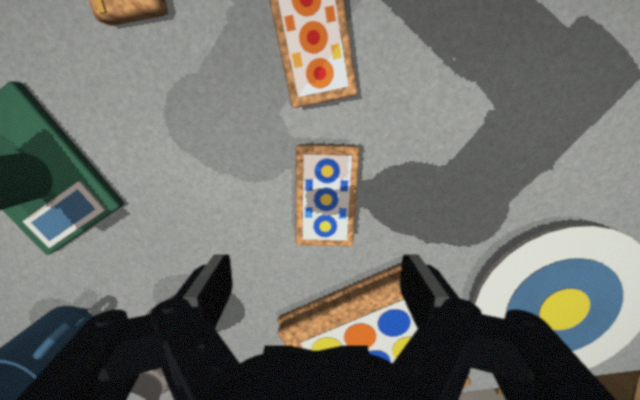

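View pics/w8c.png

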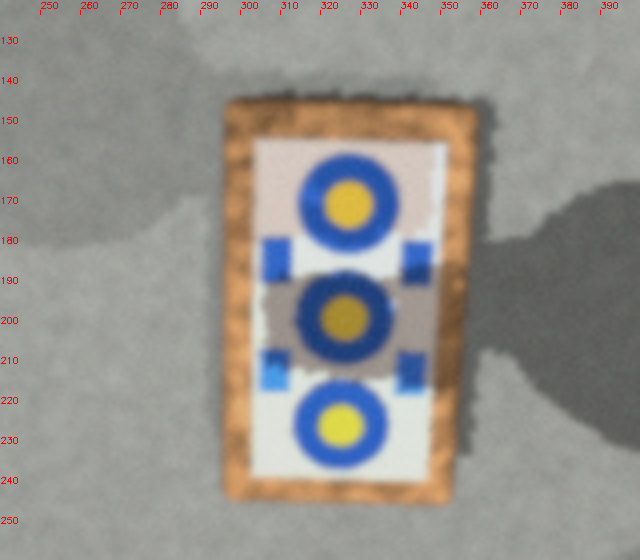

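```bash
python3 -c "
from h import *
import pickle; c=pickle.load(open('w8.pkl','rb'))
tr=[((358.5,147),(-55,32,14)),((297,145.3),(-55,-32,14)),((296.3,244.5),(55,-32,14)),((352,245.3),(55,32,14)),((325.5,199),(0,0,14))]
print(fit(tr,'wrist',[.6,.33,-.17],c,z0=.024))
to([.6055,.331,.028],79.8)
"
```

```text
(array([0.6045, 0.3338]), np.float64(-11.44), np.float64(1.58), array([ 1.4 , -0.78, -1.56, -0.68, -1.17,  0.98,  1.03,  1.58,  0.29,
       -0.5 ]))
t 11.4 pos [0.5937 0.3262 0.202 ] q [ 4.19e+01  3.04e+01  2.36e+01 -1.00e-01 -8.35e+01 -1.42e+02] w 0.0853 F [-0.2  0.2  0.4]
shift [17.39  0.73  1.15] turn [ 0.002 -0.004  0.003]
```

```bash
python3 -c "
from h import *
print(env.tip_extent)
to([.6045,.3335,.021],79.2)
";python3 -m pendant '[[4,0.5,0.6,0.01,-0.002,0.002,1],[8,1,1.1,0.01,-0.003,0.003,1],[12,1,1.1,0.01,-0.003,0.003,1],[12,1,1.1,0.01,-0.003,0.003,1],[12,1,1.1,0.01,-0.003,0.003,1]]'; python3 -c "
from h import *
to([.6045,.3335,.021],79.2)
c=cam('wrist')
cv2.imwrite('pics/w9.png',env.capture('wrist'))
to([.6045,.3335,.021],79.2)
import pickle; pickle.dump(c,open('w9.pkl','wb'))"
```

```text
0.014
t 11.4 pos [0.5937 0.3262 0.202 ] q [ 4.19e+01  3.04e+01  2.36e+01 -1.00e-01 -8.35e+01 -1.42e+02] w 0.0853 F [-0.2  0.2  0.4]
shift [18.09  0.96  1.01] turn [ 0.012 -0.004  0.003]
t: 11.9
position: [0.6067, 0.3335, 0.0845]
eef_rot: [[0.002, 0.186, 0.983], [0.001, 0.983, -0.186], [-1.0, 0.002, 0.001]]
force: [0.2, 0.1, 1.1]
gripper_width: 0.085
t 11.9 pos [0.6067 0.3335 0.0845] q [  41.7   35.1   14.4    0.   -69.2 -142.4] w 0.085 F [0.2 0.1 1.1]
shift [ 6.35 -0.05 -0.22] turn [ 0.002  0.001 -0.002]
t 11.95 pos [0.6076 0.3344 0.0861] q [  41.7   35.    14.5    0.   -69.2 -142.4] w 0.0855 F [-0.9 -0.2  0.6]
shift [ 6.51 -0.17 -0.31] turn [ 0.002  0.004 -0.004]
```

View pics/w9.png

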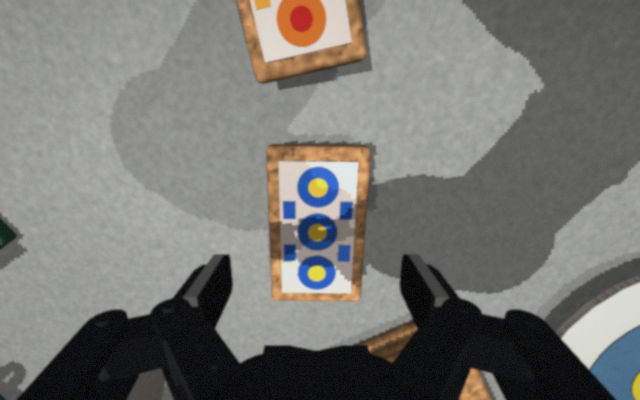

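```bash
python3 -c "
from h import *
import pickle; c=pickle.load(open('w9.pkl','rb'))
tr=[((370,146.5),(-55,32,14)),((268,145.5),(-55,-32,14)),((273.5,299.5),(55,-32,14)),((361.5,300.5),(55,32,14)),((317.5,232),(0,0,14))]
print(fit(tr,'wrist',[.6,.33,-.17],c,z0=.024))
"
```

```text
(array([0.6045, 0.3346]), np.float64(-11.19), np.float64(2.6), array([ 2.52, -0.52, -2.6 , -0.34, -1.17,  1.98,  0.67,  1.51,  0.56,
       -1.49]))
```

```bash
python3 -c "
from h import *
to([.6045,.334,.021],79.)
"; python3 -m pendant '[[2,-0.1,-0.3,0.005,0.003,-0.003,1],[4,-0.1,-0.3,0.005,0.003,-0.003,1],[5.5,-0.1,-0.3,0.005,0.003,-0.003,1],[6.3,-0.1,-0.3,0.005,0.003,-0.003,1],[6.3,-0.1,-0.3,0.005,0.003,-0.003,1]]';  python3 -m pendant '[[0,0,0,0,0,0,1],[0,0,0,0,0,0,1]]'; python3 -c "
from h import *
to([.6045,.334,.021],79.)
cv2.imwrite('pics/w10.png',env.capture('wrist'))
"
```

```text
t 11.95 pos [0.6076 0.3344 0.0861] q [  41.7   35.    14.5    0.   -69.2 -142.4] w 0.0855 F [-0.9 -0.2  0.6]
shift [ 6.51 -0.12 -0.32] turn [ 0.006  0.004 -0.004]
t: 12.45
position: [0.6034, 0.3344, 0.0211]
eef_rot: [[-0.002, 0.19, 0.982], [0.0, 0.982, -0.19], [-1.0, -0.0, -0.002]]
force: [-0.1, -0.6, 0.3]
gripper_width: 0.086
t: 12.65
position: [0.6037, 0.3347, 0.0216]
eef_rot: [[-0.001, 0.19, 0.982], [0.001, 0.982, -0.19], [-1.0, 0.001, -0.001]]
force: [-0.0, 0.2, 0.3]
gripper_width: 0.0854
t 12.65 pos [0.6037 0.3347 0.0216] q [ 4.190e+01  3.790e+01  9.700e+00 -1.000e-01 -6.180e+01 -1.428e+02] w 0.0854 F [-0.   0.2  0.3]
shift [ 0.06 -0.05  0.09] turn [ 0.001 -0.001 -0.001]
```

View pics/w10.png

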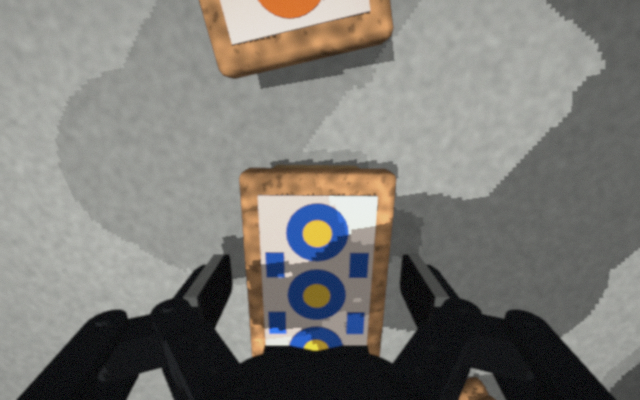

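```bash
python3 -m pendant '[[0,0,0.08,0,0,0,0.8],[0,0,0.08,0,0,0,0.6],[0,0,0.08,0,0,0,0.6],[0,0,0.08,0,0,0,0.6],[0,0,0.08,0,0,0,0.6]]' 60; python3 -c "
from h import *
to([.6045,.334,.021],79.)
c=cam('wrist')
cv2.imwrite('pics/w11.png',env.capture('wrist'))
import pickle; pickle.dump(c,open('w11.pkl','wb'))
"
```

```text
t: 13.2
position: [0.6041, 0.3343, 0.0206]
eef_rot: [[-0.002, 0.19, 0.982], [-0.0, 0.982, -0.19], [-1.0, -0.0, -0.002]]
force: [-1.4, -0.9, 6.1]
gripper_width: 0.063
t 13.2 pos [0.6041 0.3343 0.0206] q [ 4.180e+01  3.800e+01  9.800e+00 -1.000e-01 -6.190e+01 -1.427e+02] w 0.063 F [-1.4 -0.9  6.1]
shift [-0.04 -0.02  0.04] turn [ 0.001 -0.002  0.   ]
```

View pics/w11.png

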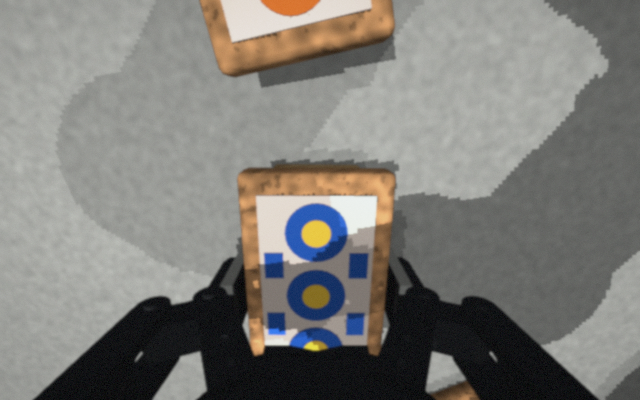

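```bash
python3 crop.py pics/w11.png 225 155 410 320 4 pics/w11c.png
```

```text
(no output)
```

View pics/w11c.png

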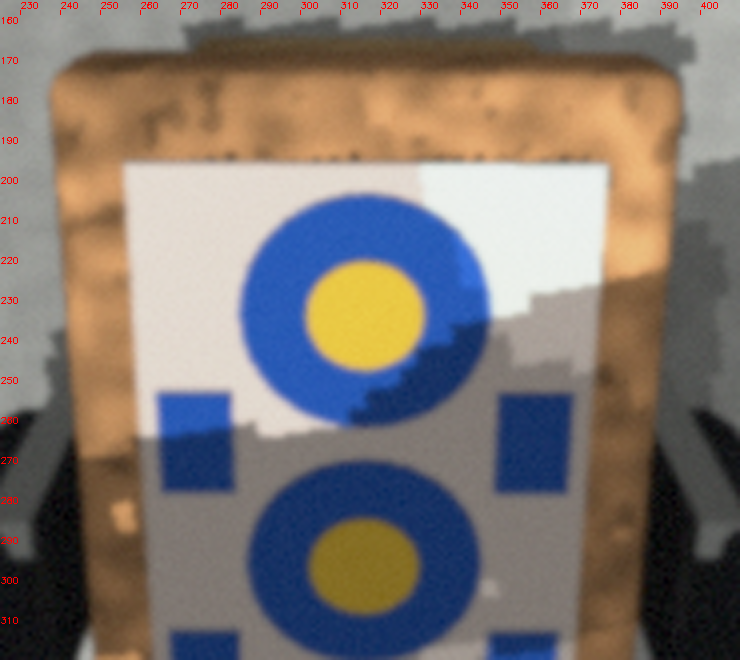

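```bash
python3 -c "
from h import *
import pickle; c=pickle.load(open('w11.pkl','rb'))
tr=[((395,172.5),(-55,32,14)),((238,172.5),(-55,-32,14)),((315.8,296),(0,0,14))]
print(fit(tr,'wrist',[.6,.33,-.17],c,z0=.024))
print(fit(tr[2:]*2,'wrist',[.6,.33,-.19],c,z0=.024))
print(fit(tr[:2],'wrist',[.6,.33,-.19],c,z0=.024))
"
```

```text
(array([0.605 , 0.3333]), np.float64(-11.1), np.float64(3.28), array([ 3.07,  1.21, -3.28,  0.85,  0.24, -1.99]))
(array([0.606, 0.333]), np.float64(-10.89), np.float64(0.0), array([0., 0., 0., 0.]))
(array([0.6047, 0.3336]), np.float64(-10.97), np.float64(3.24), array([ 3.24,  0.28, -3.24,  0.28]))
```

```bash
cat >> h.py <<'E'
def place(h,back=.003,yaw=22.,head=(.5288,.0122,.080),tilt=.3):
    a=np.radians(yaw); Rz=Ro.from_euler('z',a).as_matrix()
    u=np.array([c3,0,-s3]); n=np.array([s3,0,c3])
    P=np.array(head)+Rz@(np.array([.0002,0,.0701])+h*n-back*u)
    Rt=Rz@np.column_stack([-n,[0,1,0],u])
    p=P-Rt@np.array([-.0034,0,.0009]); print("tcp",p.round(4)); to(p,yaw+90,tilt)
E
python3 -m pendant '[[-1,0,0,0,0,0,0.6],[-4,0,0,0,0,0,0.6],[-8,0,0,0,0,0,0.6],[-12,0,0,0,0,0,0.6],[-16,0,0,0,0,0,0.6]]'; python3 -m pendant '[[-3,0,0,0,0,0,0.6],[-4,0,0,0,0,0,0.6],[-4,0,0,0,0,0,0.6]]'; python3 -c "
from h import *
place(.06)
cv2.imwrite('pics/w12.png',env.capture('wrist'))
"
```

```text
t: 13.75
position: [0.6035, 0.3336, 0.1808]
eef_rot: [[-0.005, 0.19, 0.982], [-0.002, 0.982, -0.19], [-1.0, -0.002, -0.005]]
force: [0.9, -0.2, -1.5]
gripper_width: 0.0627
t: 14.05
position: [0.6045, 0.3344, 0.2208]
eef_rot: [[-0.002, 0.19, 0.982], [0.001, 0.982, -0.19], [-1.0, 0.001, -0.002]]
force: [0.4, 0.2, -2.1]
gripper_width: 0.063
tcp [0.541  0.0171 0.2053]
t 14.05 pos [0.6045 0.3344 0.2208] q [ 4.180e+01  3.170e+01  2.860e+01 -1.000e-01 -8.690e+01 -1.428e+02] w 0.063 F [ 0.4  0.2 -2.1]
shift [  1.53 -32.35  -0.2 ] turn [-0.571  0.29  -0.087]
```

View pics/w12.png

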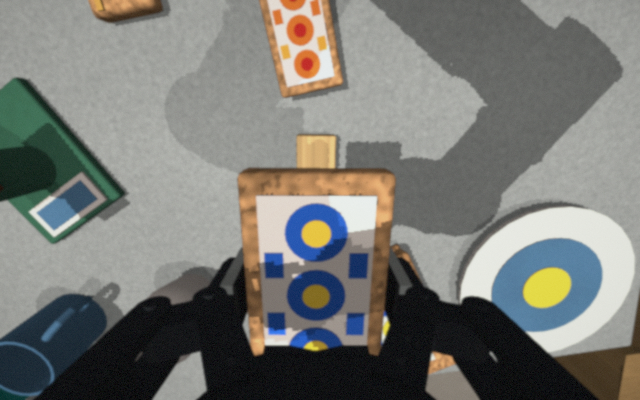

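```bash
python3 -m pendant '[[-1,-32.3,-0.2,-0.571,0.29,-0.087,0.6],[-1,-32.3,-0.2,-0.571,0.29,-0.087,0.6],[-1,-32.3,-0.2,-0.571,0.29,-0.087,0.6],[-1,-32.3,-0.2,-0.571,0.29,-0.087,0.6],[-1,-32.3,-0.2,-0.571,0.29,-0.087,0.6]]'; python3 -c "
from h import *
place(.06)
"
```

```text
t: 14.6
position: [0.5541, 0.0874, 0.224]
eef_rot: [[-0.284, -0.379, 0.881], [-0.114, 0.926, 0.361], [-0.952, 0.002, -0.306]]
force: [1.5, -0.5, -2.4]
gripper_width: 0.0632
tcp [0.541  0.0171 0.2053]
t 14.6 pos [0.5541 0.0874 0.224 ] q [  24.4   28.6   21.8   -0.8 -101.   -92.2] w 0.0632 F [ 1.5 -0.5 -2.4]
shift [ 2.96 -6.01 -3.11] turn [ 0.005 -0.011 -0.   ]
```

```bash
python3 -m pendant '[[0,-3,-1.5,0.005,-0.008,0,0.6],[1,-5,-2.5,0.005,-0.008,0,0.6],[2.5,-6,-3.1,0.005,-0.008,0,0.6],[2.5,-6,-3.1,0.005,-0.008,0,0.6],[2.5,-6,-3.1,0.005,-0.008,0,0.6]]'; python3 -m pendant '[[0,0,0,0,0,0,0.6],[0,0,0,0,0,0,0.6]]'; python3 -c "
from h import *
place(.06)
place(.01)
c=cam('wrist')
cv2.imwrite('pics/w13.png',env.capture('wrist'))
cv2.imwrite('pics/s13.png',env.capture('scene'))
cv2.imwrite('pics/t13.png',env.capture('top'))
import pickle; pickle.dump(c,open('w13.pkl','wb'))
"; python3 crop.py pics/s13.png 290 110 410 240 5 pics/s13c.png
```

```text
t: 15.1
position: [0.5427, 0.0194, 0.2116]
eef_rot: [[-0.272, -0.37, 0.888], [-0.11, 0.929, 0.353], [-0.956, -0.001, -0.293]]
force: [-0.7, 1.2, -0.7]
gripper_width: 0.0632
t: 15.3
position: [0.5437, 0.0203, 0.213]
eef_rot: [[-0.268, -0.371, 0.889], [-0.109, 0.928, 0.355], [-0.957, -0.002, -0.29]]
force: [-0.8, 0.8, -1.7]
gripper_width: 0.0629
tcp [0.541  0.0171 0.2053]
t 15.3 pos [0.5437 0.0203 0.213 ] q [ 19.2  25.8  15.3   0.9 -96.3 -87.4] w 0.0629 F [-0.8  0.8 -1.7]
shift [ 0.84 -0.19 -0.13] turn [-0.004  0.006  0.001]
tcp [0.5273 0.0116 0.1576]
t 15.3 pos [0.5437 0.0203 0.213 ] q [ 19.2  25.8  15.3   0.9 -96.3 -87.4] w 0.0629 F [-0.8  0.8 -1.7]
shift [ 5.84 -0.19 -0.16] turn [-0.004  0.006  0.001]
```

View pics/w13.png

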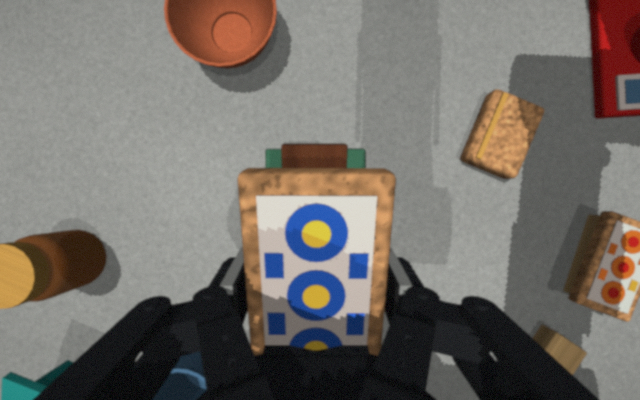

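View pics/s13c.png

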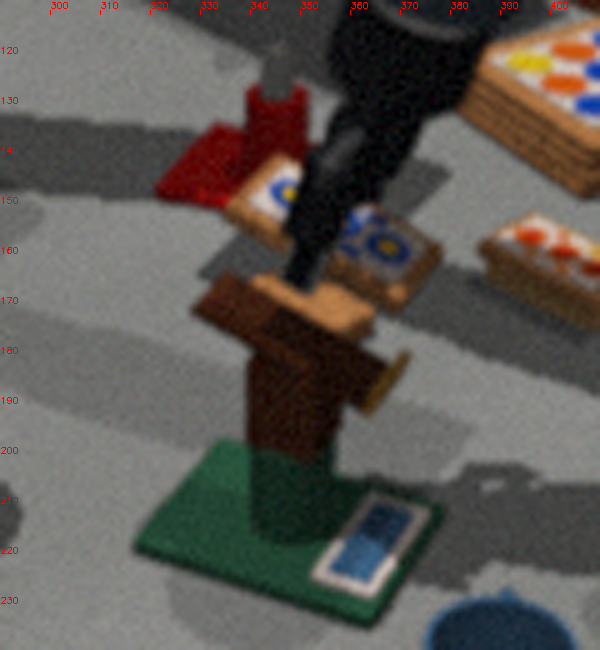

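```bash
python3 crop.py pics/w7.png 255 95 380 280 4 pics/w7c.png;  python3 crop.py pics/w13.png 260 135 370 185 7 pics/w13c.png
```

```text
(no output)
```

View pics/w7c.png

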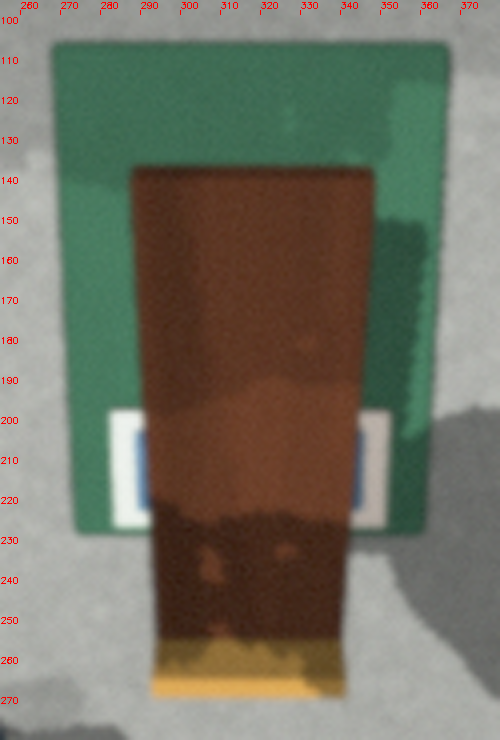

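View pics/w13c.png

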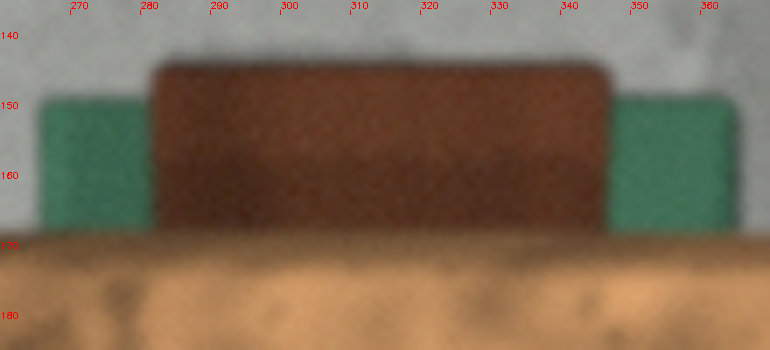

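```bash
python3 -c "
from h import *
import pickle; c=pickle.load(open('w7.pkl','rb'))
xh,zh=pl(-60,4); xl,zl=pl(60,16);xm,zm=pl(54,16);xp,zp=pl(54,4)
hd=[((341.3,268.5),(xl,22,zl)),((293,269),(xl,-22,zl)),((348.3,137.5),(xh,22,zh)),((288.3,137.5),(xh,-22,zh)),((341.3,264.5),(xm,22,zm)),((293.5,264.5),(xm,-22,zm)),((340,255),(xp,22,zp)),((294.3,255),(xp,-22,zp))]
print(fit(hd,'wrist',[.53,.01,.35],c,z0=.08))
st=[((268.5,106),(-80,-60,14)),((367,106),(-80,60,14)),((274.5,228),(80,-60,14)),((361,228),(80,60,14))]
print(fit(st,'wrist',[.53,.01,.35],c))
c=pickle.load(open('w13.pkl','rb'))
hd=[((346,145),(xh,22,zh)),((282,145),(xh,-22,zh))]
print(fit(hd,'wrist',[.53,.01,.35],c,z0=.08))
"
```

```text
(array([0.5283, 0.0126]), np.float64(21.76), np.float64(1.52), array([ 0.15, -0.03,  0.07, -0.74,  1.13,  1.52, -1.33,  1.28,  0.51,
       -0.6 , -0.72, -0.81,  0.91, -0.8 , -0.64, -1.  ]))
(array([0.5283, 0.0132]), np.float64(22.05), np.float64(1.57), array([-1.47, -0.98,  1.54, -1.15, -1.13,  1.57,  1.04,  1.53]))
(array([0.5292, 0.0127]), np.float64(21.72), np.float64(1.46), array([ 1.46,  0.  , -1.46,  0.  ]))
```

```bash
sed -i 's/yaw=22.,head=(.5288,.0122,.080)/yaw=21.9,head=(.5287,.0127,.080)/' h.py; python3 -c "
from h import *
place(.015)
";python3 -m pendant '[[2,-0.1,-0.1,-0.004,0.006,0,0.6],[4,-0.15,-0.15,-0.004,0.006,0,0.6],[5.2,-0.15,-0.15,-0.004,0.006,0,0.6],[5.2,-0.15,-0.15,-0.004,0.006,0,0.6],[5.2,-0.15,-0.15,-0.004,0.006,0,0.6]]'; python3 -m pendant '[[0,0,0,0,0,0,0.6],[0,0,0,0,0,0,0.6]]'; python3 -c "
from h import *
place(.004)
cv2.imwrite('pics/w14.png',env.capture('wrist'))
cv2.imwrite('pics/s14.png',env.capture('scene'))
"; python3 crop.py pics/s14.png 300 120 400 220 6 pics/s14c.png
```

```text
tcp [0.5286 0.0127 0.1623]
t 15.45 pos [0.5437 0.0201 0.2132] q [ 19.2  25.8  15.3   0.9 -96.3 -87.4] w 0.0631 F [ 0.1 -0.8 -1.6]
shift [ 5.35 -0.12 -0.13] turn [-0.002  0.006  0.001]
t: 15.95
position: [0.5292, 0.012, 0.1645]
eef_rot: [[-0.273, -0.374, 0.886], [-0.112, 0.927, 0.357], [-0.956, -0.001, -0.295]]
force: [0.3, 0.1, -0.5]
gripper_width: 0.0631
t: 16.15
position: [0.5294, 0.0122, 0.1646]
eef_rot: [[-0.272, -0.374, 0.887], [-0.111, 0.927, 0.357], [-0.956, -0.001, -0.294]]
force: [0.3, -0.4, -0.8]
gripper_width: 0.063
tcp [0.5256 0.0115 0.1518]
t 16.15 pos [0.5294 0.0122 0.1646] q [ 18.9  25.6   7.7   1.  -89.2 -87.1] w 0.063 F [ 0.3 -0.4 -0.8]
shift [1.33 0.08 0.01] turn [0.001 0.002 0.001]
```

View pics/w14.png

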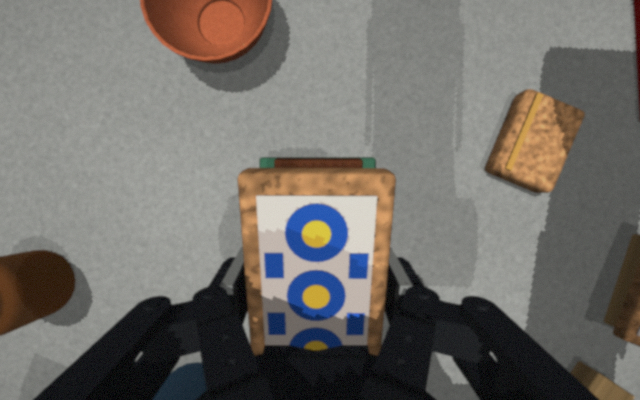

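View pics/s14c.png

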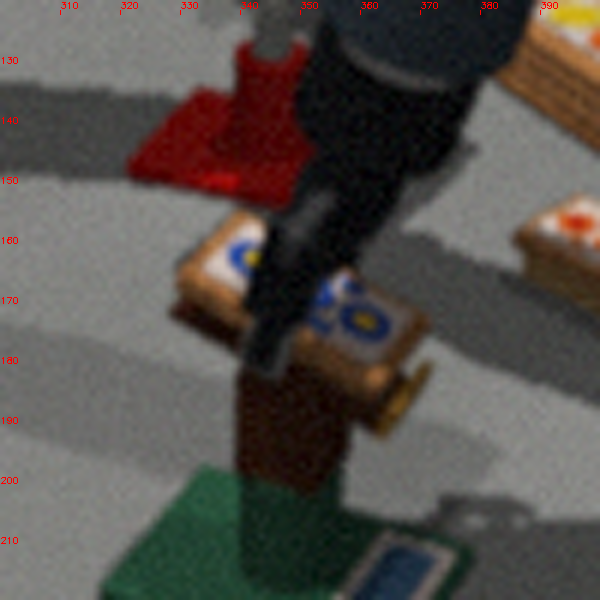

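```bash
python3 -m pendant '[[0.4,0.08,0,0,0.002,0,0.6],[0.8,0.08,0,0,0.002,0,0.6],[1.2,0.08,0,0,0.002,0,0.6],[1.3,0.08,0,0,0.002,0,0.6],[1.3,0.08,0,0,0.002,0,0.6]]'; python3 -c "
from h import *
place(.0)
"
```

```text
t: 16.75
position: [0.5247, 0.0112, 0.1511]
eef_rot: [[-0.276, -0.374, 0.885], [-0.112, 0.927, 0.357], [-0.955, -0.001, -0.298]]
force: [0.2, 0.4, -1.5]
gripper_width: 0.063
tcp [0.5245 0.011  0.148 ]
t 16.75 pos [0.5247 0.0112 0.1511] q [ 19.   25.7   5.8   0.9 -87.4 -87.2] w 0.063 F [ 0.2  0.4 -1.5]
shift [ 0.31 -0.01  0.07] turn [ 0.001 -0.003  0.001]
```

```bash
python3 -m pendant '[[0.1,0,0,0,0,0,0.6],[0.2,0,0,0,0,0,0.6],[0.3,0,0,0,0,0,0.6],[0.3,0,0,0,0,0,0.6]]'; python3 -m pendant '[[0.1,0,0,0,0,0,0.6],[0.2,0,0,0,0,0,0.6],[0.2,0,0,0,0,0,0.6]]';python3 -c "
from h import *
place(.0)
"
```

```text
t: 17.15
position: [0.5241, 0.0109, 0.1486]
eef_rot: [[-0.275, -0.374, 0.886], [-0.112, 0.927, 0.357], [-0.955, -0.001, -0.297]]
force: [-0.8, 0.1, -2.4]
gripper_width: 0.0631
t: 17.45
position: [0.5241, 0.0109, 0.1485]
eef_rot: [[-0.273, -0.375, 0.886], [-0.112, 0.927, 0.357], [-0.955, -0.002, -0.295]]
force: [0.2, 2.0, 8.7]
gripper_width: 0.0627
tcp [0.5245 0.011  0.148 ]
t 17.45 pos [0.5241 0.0109 0.1485] q [ 19.   25.6   5.3   1.  -86.8 -87.2] w 0.0627 F [0.2 2.  8.7]
shift [ 0.03 -0.    0.05] turn [0.001 0.    0.002]
```

```bash
python3 -m pendant '[[-0.1,0,0.15,0,0,0,0.6],[-0.1,0,0.3,0,0,0,0.6],[-0.1,0,0.3,0,0,0,0.6]]'; python3 -m pendant '[[0,0,0,0,0,0,0.78],[0,0,0,0,0,0,0.85],[0,0,0,0,0,0,1],[0,0,0,0,0,0,1],[0,0,0,0,0,0,1]]';python3 -c "
from h import *
place(.0)
cv2.imwrite('pics/w15.png',env.capture('wrist'))
"
```

```text
t: 17.75
position: [0.5264, 0.0116, 0.1478]
eef_rot: [[-0.275, -0.374, 0.885], [-0.113, 0.927, 0.357], [-0.955, -0.002, -0.298]]
force: [-1.2, 0.8, 8.1]
gripper_width: 0.0629
t: 18.25
position: [0.5264, 0.0118, 0.1465]
eef_rot: [[-0.276, -0.374, 0.885], [-0.112, 0.927, 0.357], [-0.955, -0.001, -0.298]]
force: [0.4, -0.3, 0.5]
gripper_width: 0.0856
tcp [0.5245 0.011  0.148 ]
t 18.25 pos [0.5264 0.0118 0.1465] q [ 19.   26.    5.7   0.9 -86.9 -87.2] w 0.0856 F [ 0.4 -0.3  0.5]
shift [-0.08 -0.01 -0.24] turn [ 0.001 -0.002  0.001]
```

View pics/w15.png

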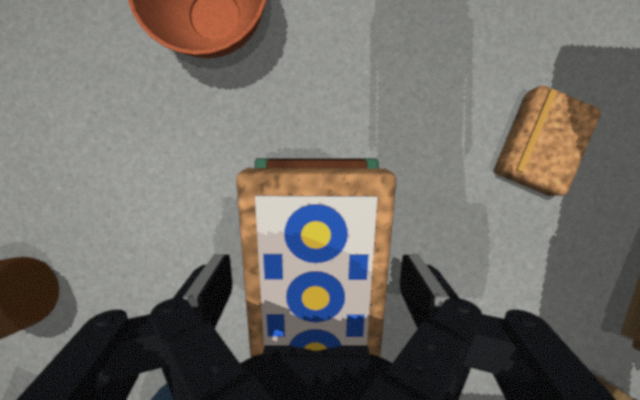

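Released cleanly; back off along the tool axis and check.

```bash
python3 -m pendant '[[-2,0,0,0,0,0,1],[-5,0,0,0,0,0,1],[-9,0,0,0,0,0,1],[-12,0,0,0,0,0,1],[-12,0,0,0,0,0,1]]'; python3 -m pendant '[[0,0,-3,0,0,0,1],[0,0,-6,0,0,0,1],[0,0,-6,0,0,0,1],[0,0,-6,0,0,0,1]]';python3 -c "
from h import *
c=cam('wrist')
cv2.imwrite('pics/w16.png',env.capture('wrist'))
cv2.imwrite('pics/s16.png',env.capture('scene'))
cv2.imwrite('pics/t16.png',env.capture('top'))
import pickle; pickle.dump(c,open('w16.pkl','wb'))
";python3 crop.py pics/s16.png 300 120 400 220 6 pics/s16c.png
```

```text
t: 18.8
position: [0.5617, 0.0255, 0.2652]
eef_rot: [[-0.268, -0.374, 0.888], [-0.111, 0.927, 0.357], [-0.957, -0.003, -0.29]]
force: [-0.3, -0.3, 0.4]
gripper_width: 0.0852
t: 19.2
position: [0.5061, 0.0039, 0.2793]
eef_rot: [[-0.275, -0.374, 0.886], [-0.111, 0.927, 0.357], [-0.955, -0.001, -0.297]]
force: [0.4, 0.2, -0.1]
gripper_width: 0.0855
```

View pics/w16.png

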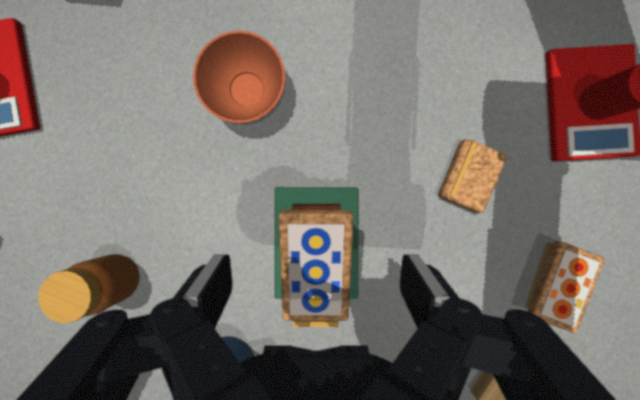

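View pics/s16c.png

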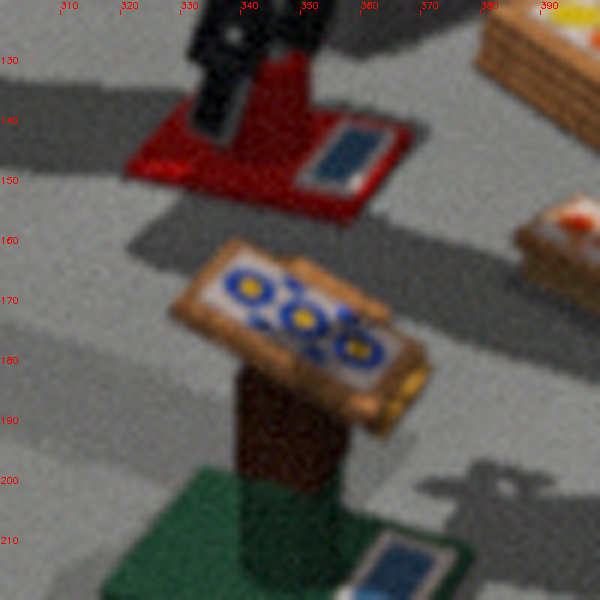

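View pics/t16.png

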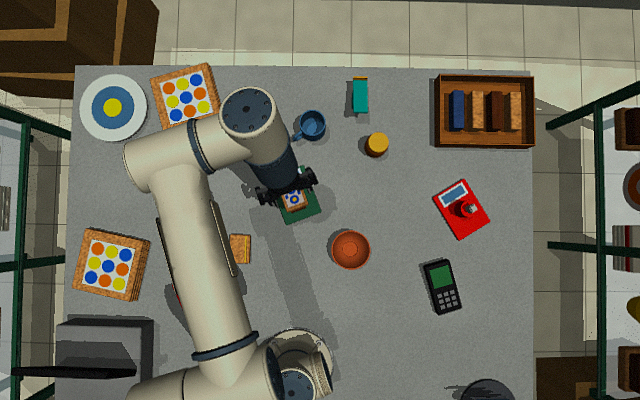

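```bash
python3 crop.py pics/w16.png 265 180 370 335 5 pics/w16c.png; python3 -c "
from h import *
import pickle; c=pickle.load(open('w16.pkl','rb'))
Rz=Ro.from_euler('z',21.9,degrees=True).as_matrix()
T=Ro.from_euler('y',.3).as_matrix()
for dx in(-.01,0,.01):
  for P in [(-55,32,14),(-55,-32,14),(55,-32,14),(55,32,14),(0,0,14)]:
    print(dx,P,proj('wrist',np.array([.5287,.0127,.08])+Rz@(np.array([.0002,0,.0701])+T@(np.array(P)/1000+[dx,0,0])),c).round(1))
"
```

```text
-0.01 (-55, 32, 14) [354.4 203.8]
-0.01 (-55, -32, 14) [277.9 203.8]
-0.01 (55, -32, 14) [282.4 313.9]
-0.01 (55, 32, 14) [349.8 313.9]
-0.01 (0, 0, 14) [316.1 262.4]
0 (-55, 32, 14) [353.9 215. ]
0 (-55, -32, 14) [278.3 215. ]
0 (55, -32, 14) [282.8 322.6]
0 (55, 32, 14) [349.4 322.7]
0 (0, 0, 14) [316.1 272.2]
0.01 (-55, 32, 14) [353.4 226. ]
0.01 (-55, -32, 14) [278.8 226. ]
0.01 (55, -32, 14) [283.1 331.1]
0.01 (55, 32, 14) [349.  331.2]
0.01 (0, 0, 14) [316.1 281.8]
```

View pics/w16c.png

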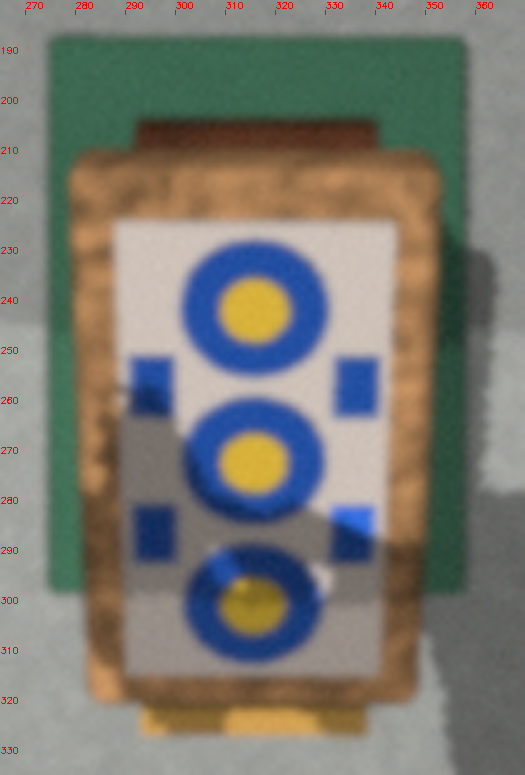

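```bash
python3 -m pendant '[[-2,0,0,0,0,0,1],[-2,0,0,0,0,0,1],[-2,0,0,0,0,0,1],[-2,0,0,0,0,0,1]]'; python3 -c "
from station import env
print(env.sign_off())"
```

```text
t: 19.75
position: [0.5118, 0.0063, 0.2972]
eef_rot: [[-0.277, -0.374, 0.885], [-0.112, 0.927, 0.357], [-0.954, -0.0, -0.299]]
force: [-0.4, 0.9, 0.5]
gripper_width: 0.0854
the job is handed in; nothing more can be done
None
```

I fitted the wooden head onto the green stand's post and laid the blue trivet picture up on its slope. I handed the job in at about 19.8 s of the 58 s allowed; sign-off gives no verdict.

- **Head:** The lip is on the tile side. The arm felt the shoulder at the expected height, with no jamming on the way down. In the wrist view taken after letting go, the head and stand fits agree to under 1 mm in plan and about 0.3° in yaw.
- **Trivet:** It was lowered at a 0.3 rad tilt until it touched, slid about 3 mm to the lip, then released. In the last wrist picture its centre is at (315.5, 272) px, against (316.1, 272.2) px predicted for the seat. That is under 1 mm off along and across.
- **Bystanders:** No contact with anything else was felt or seen. In the final pictures the mug, bowl, jar and cork purse look unmoved. I did not measure any of their positions again. The last pictures do not show the vase clearly, so I could not check it by eye.
- **At hand-in:** The gripper was open, about 12 cm or more clear of the display, and the wrist force read about zero.
- **Disagreements:** Earlier fits of the stand's yaw ran from 21.5° to 22.4°, and positions differed by up to about 2.5 mm between views. The bore and post accepted this without force.

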